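# Repot the cactus warmer

### The arm

A 6-joint arm with a two-finger parallel gripper is mounted at the origin on the work surface. World frame = base frame: x ahead of the robot, y to its left, z up, the work surface at z = 0. Lengths are in m, angles in degrees, forces in N, time in s.
With the tool pointing down it reaches from about 0.3 to 0.75 m from the base axis. Payload 8.5 kg.
Tool frame: the origin (TCP) lies on the centre line of the jaws, within the pads' length; the fingertips stand 17 mm ahead of it and the grasp point (between the pads) lies 2 mm behind it; z points along the fingers, y is the direction in which the jaws open and shut (so a half turn about z gives the same grasp; the last joint's range is limited). The gripper opens to 85 mm and grips with 20 to 120 N. Pads are 22 mm wide; open, the fingers measure 114 mm over their backs; the gripper's body (76 mm by 85 mm) begins 54 mm behind the grasp point. The pads swing forward as they close: fully open they stand 13 mm farther back than shut.
Start: joints at [63.467, 21.807, 74.336, -0, 83.858, -12.336], TCP at [0.135, 0.533, 0.248] pointing down, gripper open.
Joint ranges: [-178.18, 178.18], [-50.72, 133.34], [12.68, 142.11], [-81.47, 261.47], [9.98, 163.14], [-165.26, 165.26]. Speed limits (degrees/s): [136.94, 136.94, 180, 180, 180, 180].

### API

Orientations are given as a 3x3 rotation matrix whose columns are the frame's x, y, z axes.
In Python, from rig import env, imaging, close_job gives the robot as it stands.
- The arm moves only by the tool step_arm, never from a script. Its argument "steps" is one flat list of numbers, 7 for each row, row after row: the opening, from 0 (shut) to 1 (fully open), then the shift along the tool's x, y, z as a fraction of full scale, then the turn, a rotation vector about the tool's x, y, z as a fraction of full scale. A call has 1 to 10 rows; each row is the pose to reach, as a shift and turn from the pose commanded when the call began, along the tool's axes at that moment; what a row does not reach only later rows make up. Full scale, the value 1, is 0.3 m for a shift and 45 degrees for a turn. A row lasts 1/10 s, in which the tool goes at most 50 mm and 8.59 degrees, less where a joint would pass 70% of its speed; a pose out of reach is approached as far as the arm can. A call with a number of a shift or a turn outside -1 to 1 is refused whole. A call with a gripper value outside its range is refused whole. The fingers move at their own pace and stop on an object; "grip_force" is the grip in N (left out, the last holds). Time passes only in rows, so rows that repeat a pose let the fingers close. It gives the time, the measured TCP pose, the force and the opening at its end, in the units of the state.
- env.observe(): the state, without advancing time (a new reading comes with each control period).
- imaging.get_image(name): name is "scene" or "side" or "wrist"; returns (picture, depth): 400x640x3 uint8, blue, green, red; 400x640 float32, m along the optical axis (not along the pixel's ray), 0 where there is no reading.
- imaging.get_calibration(name): a dict with "camera_matrix" (3x3 intrinsics, pixels), "world_from_camera" (4x4, takes a point from camera to world coordinates). Camera axes: x right, y down, z forward; pixel columns grow to the right and rows downward; lengths in m; the calibration is good to about 2 mm. A picture is of the moment at which its call begins: read the wrist's pose just before it. get_calibration takes no time and is no camera call; for the wrist camera it gives the pose at the moment of the call.
- close_job(): hands the job in, once; it reports no verdict.
Trained networks look in the newest picture that a camera, given by its name, has taken for a name from the list of things; names that differ only in an ending like _2 or _b are one class to them, and where a whole thing is asked for, a point or a joint stands for the part that bears it (a point fixed in the world has none). Each returns a list of dicts, best first, with "score" (0 to 1); they miss things now and then, are a little off and sometimes report something else, mostly with a low value. They report only what shows in the picture. A call takes as long as a camera call. They do not tell look-alikes from the thing itself.
- imaging.spot_in(camera, target): "pixel" ([column, row] in pixels, amid what is visible of it).
- imaging.regions_of(camera, target): "mask" (400x640 bool, what is visible of it) and "pixel" ([column, row] in pixels, amid what is visible of it).
- imaging.pinpoint(camera, target): "pixel" ([column, row] in pixels: a listed point, or the origin of a listed thing).
The state is a dict: "time_s": time; "q": joint angles; "qvel": joint speeds; "joint_efforts": joint torques, N m; "position": TCP position; "tool_rot": TCP orientation; "ft_force": force on the tool from outside, world axes, zero at the start; "wrist_torque": the same for the moment, N m; "grip_width": finger opening in m.
Only numpy, scipy, OpenCV 4.12 (cv2) and the standard library are available. Lean on these libraries where they do the work, as an engineer would, in place of code of your own. Each camera call takes 0.05 s, during which the arm holds its last target.

### The job

First, before moving any pot, turn the warmer's dial to off (the red line). Then, with it off, lift the spent brown pot out of its green cover pot and stand it upright in the topmost wooden tray, and lower every white cactus pot into a green cover pot of its own until it just sits straight, gently, without dropping or pressing it so that it wedges; the cover pots stay standing on the warmer. When all are in, turn the dial to the two-dot mark, leaving the chess queen and the flashlight behind the warmer alone.

Things in the scene. Friction and masses are not known exactly. Their poses are not given: they have to be found in the camera images.
- dial (a joint): selector knob of the warmer, rad, seen from above: 0 = pointer at the red line (off), then turning clockwise 0.5 = one dot, 1.0 = two dots, 1.5 = three dots. It clicks: a detent (up to about 0.12 N m) pulls it into the nearest of these four places when let go; stops just beyond both ends
- dial_grip (a point): point on the dial's vertical axis, 48 mm above the warmer's underside, to pinch at: an upright bar grip 52 mm long, 14 mm wide, whose top is 12 mm above this point and whose foot is 16 mm below it, standing on a round skirt 54 mm across; pinch across the 14 mm width. The bar turns with the dial. x axis: along the bar towards the white pointer end; z up
- warmer: low heated plate fixed to the cabinet top, 300 x 300 mm, 20 mm high, with a black control panel 100 mm wide and 22 mm high along its -y side that carries the dial; origin: centre of the plate's underside; x, y along its sides
- tray_floor (a point): centre of the inner floor of the topmost of three stacked wooden trays (fixed); the open top tray is 204 x 134 mm inside, long side along x, its rim 37 mm above this floor, 135 mm above the cabinet top
- spent_mid (a point): brown tapered inner pot (no cactus, dry soil only, solid), standing at first inside one of the green cover pots; same shape as the white pots; this point is on its axis half-way up, z along the axis, upwards
- cover1: loose green ceramic cover pot standing on the warmer, about 0.4 kg, 75 mm high, 68 mm across foot and rim, open at the top; its tapered inside is 55 mm across at the rim and narrows by 0.26 mm per mm of depth, smooth glaze; a white or brown pot bears on it all round and would wedge if pressed; origin: centre of its underside, z up
- cactus1_mid (a point): white tapered pot with a small cactus (8 mm above its rim), about 0.12 kg, may be absent; 105 mm high: 40 mm across at the foot, widening evenly to 57 mm at 65 mm up, then a straight collar 57 mm across and 40 mm tall, where to grip. This point is on its axis half-way up, z upwards. Properly seated it stands out 47 mm above a cover's rim, this point about 69 mm above the cover's underside
- cover2: loose green ceramic cover pot standing on the warmer, about 0.4 kg, 75 mm high, 68 mm across foot and rim, open at the top; its tapered inside is 55 mm across at the rim and narrows by 0.26 mm per mm of depth, smooth glaze; a white or brown pot bears on it all round and would wedge if pressed; origin: centre of its underside, z up
- cactus2_mid (a point): white tapered pot with a small cactus (8 mm above its rim), about 0.12 kg, may be absent; 105 mm high: 40 mm across at the foot, widening evenly to 57 mm at 65 mm up, then a straight collar 57 mm across and 40 mm tall, where to grip. This point is on its axis half-way up, z upwards. Properly seated it stands out 47 mm above a cover's rim, this point about 69 mm above the cover's underside
- cover3: loose green ceramic cover pot standing on the warmer, about 0.4 kg, 75 mm high, 68 mm across foot and rim, open at the top; its tapered inside is 55 mm across at the rim and narrows by 0.26 mm per mm of depth, smooth glaze; a white or brown pot bears on it all round and would wedge if pressed; origin: centre of its underside, z up
- cactus3_mid (a point): white tapered pot with a small cactus (8 mm above its rim), about 0.12 kg, may be absent; 105 mm high: 40 mm across at the foot, widening evenly to 57 mm at 65 mm up, then a straight collar 57 mm across and 40 mm tall, where to grip. This point is on its axis half-way up, z upwards. Properly seated it stands out 47 mm above a cover's rim, this point about 69 mm above the cover's underside
- cover4: loose green ceramic cover pot standing on the warmer, about 0.4 kg, 75 mm high, 68 mm across foot and rim, open at the top; its tapered inside is 55 mm across at the rim and narrows by 0.26 mm per mm of depth, smooth glaze; a white or brown pot bears on it all round and would wedge if pressed; origin: centre of its underside, z up
- cactus4_mid (a point): white tapered pot with a small cactus (8 mm above its rim), about 0.12 kg, may be absent; 105 mm high: 40 mm across at the foot, widening evenly to 57 mm at 65 mm up, then a straight collar 57 mm across and 40 mm tall, where to grip. This point is on its axis half-way up, z upwards. Properly seated it stands out 47 mm above a cover's rim, this point about 69 mm above the cover's underside
- queen: black plastic chess queen, 100 mm tall; bystander, origin at the centre of its underside
- flashlight: aluminium flashlight lying on its side, 115 mm long; bystander, origin at the centre of its underside
There are look-alikes about, which are no part of the job. What is shaped like the part that bears cactus4_mid but yellow is not meant.

How it is judged:
By the outcome, as a careful person would: the job done as asked, in the order asked, and still so for the second after the job is handed in, with the robot touching nothing.
Of cactus1, cactus2, cactus3, cactus4 only 3 to 4 are there at a start; the rules pass over those that are not, and their reading is None.
At some moment in a run one of cover1, cover2, cover3, cover4 may be knocked a few centimetres aside while the robot is not near it.
It also fails if it takes over 210 s, if anything falls off the work surface, if the arm or the gripper's body presses on something with over 40 N, if the wrist force passes 120 N, or if a joint passes its speed limit or range.

## Working session

There is one attempt and no reset: what is moved stays moved. The work goes in short steps, Python scripts to look and compute and a tool call to move; the robot and the scene stay as the last step left them, time stands still between calls to the robot, and variables do not carry over. Pictures are saved under pics/ and viewed, and the job is handed in when it is done.

Besides the shell and the picture viewer there is one more tool, called after "Call:" as a command line: name --argument value ..., lists and objects as JSON in quotes. step_arm: Moves the arm, as the interface text tells. Shift numbers are shares of 0.3 m and turn numbers shares of 45 degrees, none past 1 either way. Its arguments: {"type":"object","properties":{"steps":{"type":"array","items":{"type":"number"}},"grip_force":{"type":"number"}},"required":["steps"]}

```bash
ls; mkdir -p pics
cat > h.py <<'E'
import numpy as np, cv2
from rig import env, imaging, close_job
def snap(name,fn=None):
    im,d=imaging.get_image(name)
    if fn: cv2.imwrite('pics/'+fn,im)
    return im,d
def calib(n):
    c=imaging.get_calibration(n); return np.array(c["camera_matrix"]),np.array(c["world_from_camera"])
def unproj(n,px,z):
    K,T=calib(n); return T[:3,:3]@(np.linalg.inv(K)@np.array([px[0],px[1],1.])*z)+T[:3,3]
def cloud(n,d):
    K,T=calib(n); v,u=np.indices(d.shape); 
    p=np.stack([(u-K[0,2])/K[0,0]*d,(v-K[1,2])/K[1,1]*d,d],-1)
    return p@T[:3,:3].T+T[:3,3]
def onplane(n,px,h):
    K,T=calib(n); r=T[:3,:3]@np.linalg.inv(K)@np.array([px[0],px[1],1.]); return T[:3,3]+r*(h-T[2,3])/r[2]
def move(target,yaw=None):
    "prints row shift fractions to get to target from current pose"
    s=env.observe(); R=np.array(s["tool_rot"]); return R.T@(np.array(target)-np.array(s["position"]))/0.3
E
python3 - <<'E'
from h import *
s=env.observe(); print({k:np.round(v,3).tolist() for k,v in s.items()})
for n in ["scene","side","wrist"]:
    snap(n,n+'0.png'); K,T=calib(n); print(n,np.round(T,3).tolist(),K[0,0])
E
```

```text
pics
{'time_s': 0.0, 'q': [63.467, 21.842, 74.385, -0.002, 83.859, -12.339], 'qvel': [-0.143, -0.005, 0.049, -0.043, 0.007, -0.084], 'joint_efforts': [0.0, -44.846, -23.128, -0.0, 0.005, -0.0], 'position': [0.135, 0.533, 0.248], 'tool_rot': [[-0.969, 0.245, -0.001], [0.245, 0.969, -0.001], [0.0, -0.001, -1.0]], 'ft_force': [0.112, -0.203, 0.117], 'wrist_torque': [-0.015, -0.0, 0.038], 'grip_width': 0.086}
scene [[-0.293, 0.723, -0.626, 1.392], [0.956, 0.224, -0.188, 0.202], [0.004, -0.654, -0.757, 1.049], [0.0, 0.0, 0.0, 1.0]] 426.61489270166396
side [[-0.969, -0.174, 0.176, 0.373], [-0.247, 0.691, -0.68, 0.815], [-0.003, -0.702, -0.712, 0.974], [0.0, 0.0, 0.0, 1.0]] 442.9366764907474
wrist [[0.245, 0.931, 0.272, 0.066], [0.97, -0.235, -0.07, 0.55], [-0.001, 0.281, -0.96, 0.374], [0.0, 0.0, 0.0, 1.0]] 296.4128451898473
```

View pics/scene0.png

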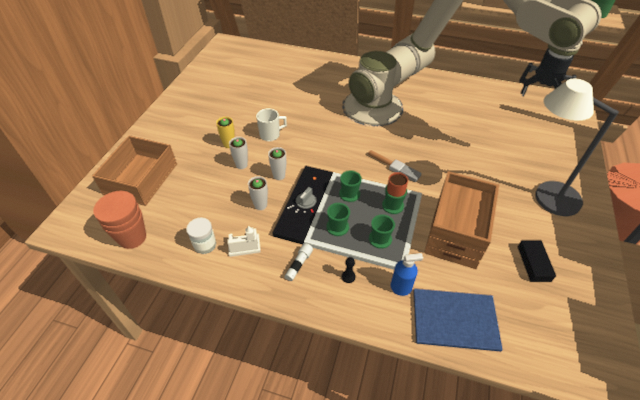

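View pics/side0.png

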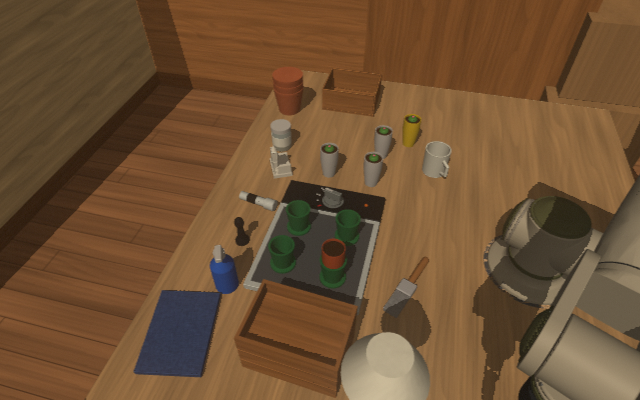

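View pics/wrist0.png

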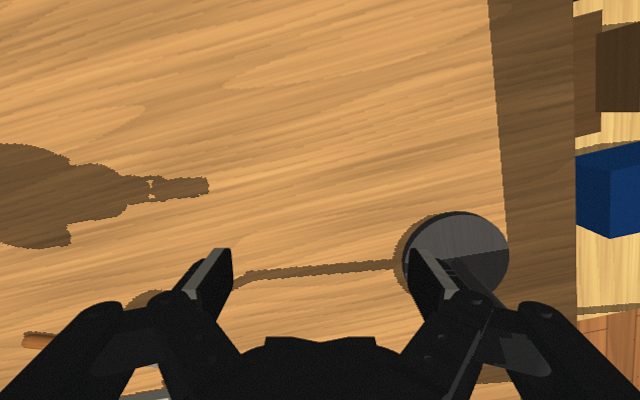

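The scene view shows three white cactus pots at (239,152), (278,163) and (258,193), with a yellow look-alike at (227,130). There are four covers, and the brown pot sits in the one at (396,190). The tray is at (464,215) and the dial at (307,198).

Run:
```python
from h import *
for n in ["scene","side"]:
    im,d=snap(n); P=cloud(n,d)
    for t in ["cactus1_mid","cover1","spent_mid","tray_floor","dial_grip","warmer","queen","flashlight"]:
        for r in imaging.pinpoint(n,t):
            px=r["pixel"]; u,v=map(int,np.round(px))
            dd=P[v,u] if 0<=v<400 and 0<=u<640 else None
            print(n,t,round(r["score"],2),np.round(px,1),'surf',np.round(dd,3))
    for t in ["cactus1_mid","cover1","spent_mid"]:
        for r in imaging.regions_of(n,t):
            m=r["mask"]&(d>0); p=P[m]
            zt=np.percentile(p[:,2],98); print(n,'reg',t,round(r["score"],2),np.round(r["pixel"]),m.sum(),'ztop',round(zt,3),'lo',np.round(np.percentile(p,3,0),3),'hi',np.round(np.percentile(p,97,0),3), im[m].mean(0).round())
```

```text
scene cover1 0.97 [345.9 193.1] surf [0.524 0.026 0.052]
scene cover1 0.91 [390.2 207.2] surf [0.53  0.167 0.041]
scene cover1 0.7 [380.8 240.1] surf [0.666 0.166 0.05 ]
scene cover1 0.69 [338.2 228.2] surf [0.663 0.038 0.053]
scene cover1 0.18 [257.2 194.9] surf [ 0.637 -0.223  0.081]
scene spent_mid 0.68 [394.  192.8] surf [0.53  0.171 0.107]
scene tray_floor 0.7 [463.9 213.5] surf [0.541 0.376 0.098]
scene dial_grip 0.81 [304.2 193.3] surf [ 0.571 -0.097  0.061]
scene dial_grip 0.43 [347.8 277.2] surf [0.794 0.104 0.021]
scene warmer 0.82 [365.5 218. ] surf [0.581 0.105 0.025]
scene warmer 0.24 [394.4 191.5] surf [0.532 0.17  0.114]
scene queen 0.72 [349.8 275.5] surf [0.794 0.109 0.03 ]
scene flashlight 0.55 [296.9 262.3] surf [ 0.795 -0.043  0.031]
scene reg cover1 0.83 [380. 231.] 662 ztop 0.098 lo [0.613 0.132 0.025] hi [0.674 0.188 0.098] [52. 87. 44.]
scene reg cover1 0.76 [391. 205.] 393 ztop 0.098 lo [0.496 0.142 0.023] hi [0.537 0.202 0.098] [50. 83. 47.]
scene reg cover1 0.74 [346. 183.] 609 ztop 0.098 lo [ 0.465 -0.002  0.021] hi [0.529 0.06  0.098] [55. 90. 51.]
scene 
[... 1049 characters left out ...]
27] hi [ 0.591 -0.066  0.062] [73. 84. 89.]
side reg cover1 0.96 [332. 276.] 489 ztop 0.098 lo [0.475 0.168 0.023] hi [0.536 0.207 0.097] [34. 63. 41.]
side reg cover1 0.89 [294. 217.] 720 ztop 0.098 lo [0.607 0.004 0.025] hi [0.664 0.064 0.097] [35. 64. 42.]
side reg cover1 0.78 [347. 227.] 764 ztop 0.097 lo [0.468 0.005 0.023] hi [0.527 0.065 0.097] [34. 62. 41.]
side reg cover1 0.7 [279. 254.] 846 ztop 0.098 lo [0.612 0.135 0.024] hi [0.67  0.195 0.097] [35. 63. 41.]
side reg spent_mid 0.73 [336. 254.] 618 ztop 0.144 lo [0.478 0.15  0.098] hi [0.531 0.203 0.144] [25. 43. 81.]
side reg spent_mid 0.51 [297. 338.] 9685 ztop 0.137 lo [0.429 0.306 0.02 ] hi [0.64  0.458 0.136] [ 38.  71. 111.]
```

```bash
cat >> h.py <<'E'
from scipy.optimize import least_squares
def fitc(pts,r,c0,inner=None):
    f=lambda c: np.hypot(pts[:,0]-c[0],pts[:,1]-c[1])-r
    s=least_squares(f,c0,loss='soft_l1',f_scale=0.002); return s.x, np.median(np.abs(f(s.x)))
def findpots(views=("scene","side"),zlo=0.07,zhi=0.102,seeds=(),r=.0285,pad=.008,tab=0):
    out=[]
    Ps={n:cloud(n,snap(n)[1]).reshape(-1,3) for n in views}
    for s in seeds:
        res=[]
        for n in list(views)+['all']:
            P=np.vstack(list(Ps.values())) if n=='all' else Ps[n]
            m=(P[:,2]>zlo)&(P[:,2]<zhi)&(np.hypot(P[:,0]-s[0],P[:,1]-s[1])<r+.02)
            p=P[m]
            if len(p)<15: res.append((n,None,len(p)));continue
            c,e=fitc(p,r,s)
            rr=np.hypot(p[:,0]-c[0],p[:,1]-c[1]); q=p[np.abs(rr-r)<.006]
            if len(q)>10: c,e=fitc(q,r,c)
            res.append((n,c.round(4).tolist(),len(q),round(e*1000,2)))
        out.append(res)
    return out
E
python3 - <<'E'
from h import *
ims={}
for n,(x0,y0,x1,y1) in {"scene":(210,110,510,280),"side":(220,90,470,330)}.items():
    im,d=snap(n); c=im[y0:y1,x0:x1]; k=2.6 if n=="scene" else 2.4
    cv2.imwrite(f'pics/{n}_z.png',cv2.resize(c,None,fx=k,fy=k,interpolation=cv2.INTER_CUBIC))
    P=cloud(n,d)
    for px in ([(239,148),(278,158),(258,188),(227,128)] if n=="scene" else [(384,132),(373,165),(329,152),(411,125)]):
        print(n,px,P[px[1],px[0]].round(3))
    m=(P[...,2]>.1)&(P[...,2]<.12)
# covers rim
print('covers')
for r in findpots(zlo=.03,zhi=.088,seeds=[(.496,.031),(.496,.172),(.64,.162),(.636,.031)],r=.034): print(r)
print('brown',findpots(zlo=.105,zhi=.142,seeds=[(.505,.175)],r=.0285))
E
```

```text
scene (239, 148) [ 0.477 -0.351  0.097]
scene (278, 158) [ 0.492 -0.208  0.107]
scene (258, 188) [ 0.624 -0.223  0.099]
scene (227, 128) [ 0.393 -0.434  0.094]
side (384, 132) [ 0.457 -0.349  0.107]
side (373, 165) [ 0.466 -0.192  0.098]
side (329, 152) [ 0.607 -0.214  0.102]
side (411, 125) [ 0.377 -0.421  0.098]
covers
[('scene', [0.499, 0.0196], 157, np.float64(2.48)), ('side', [0.4869, 0.0347], 209, np.float64(2.36)), ('all', [0.4907, 0.0311], 346, np.float64(2.27))]
[('scene', [0.4978, 0.1718], 197, np.float64(2.05)), ('side', [0.5068, 0.169], 228, np.float64(1.91)), ('all', [0.4997, 0.1693], 381, np.float64(2.18))]
[('scene', [0.6438, 0.1714], 195, np.float64(2.48)), ('side', [0.6303, 0.1632], 237, np.float64(2.58)), ('all', [0.6461, 0.1726], 415, np.float64(2.37))]
[('scene', [0.637, 0.0399], 183, np.float64(2.44)), ('side', [0.6262, 0.03], 211, np.float64(2.32)), ('all', [0.6426, 0.0383], 351, np.float64(2.3))]
brown [[('scene', [0.5044, 0.1716], 220, np.float64(1.08)), ('side', [0.5051, 0.1752], 305, np.float64(1.01)), ('all', [0.5047, 0.1744], 522, np.float64(1.26))]]
```

View pics/scene_z.png

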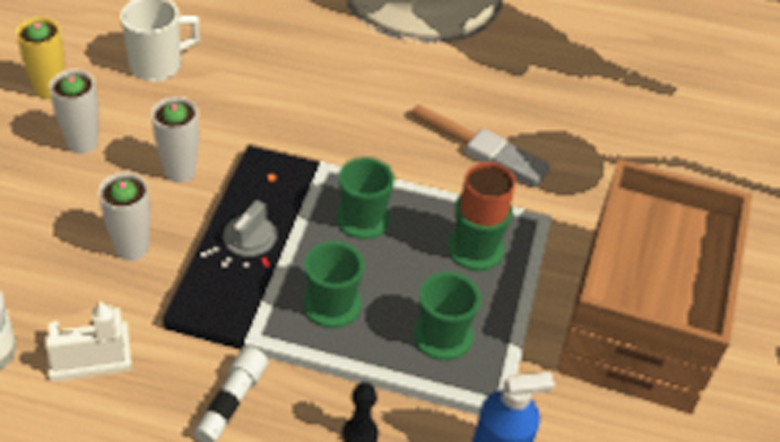

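View pics/side_z.png

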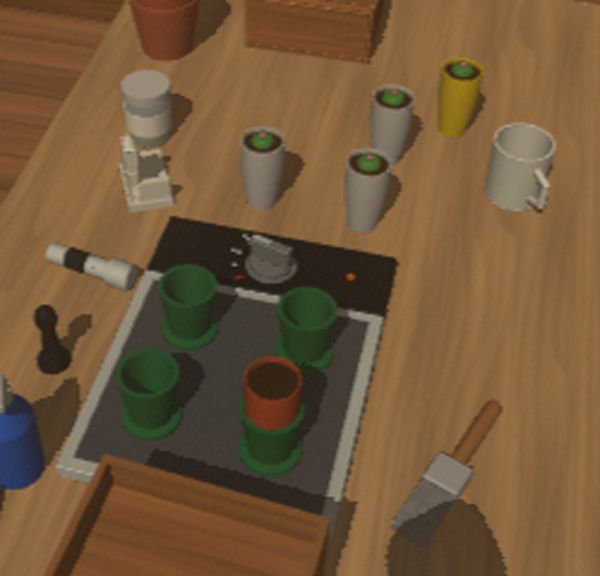

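Run:
```python
from h import *
im,d=snap("scene"); P=cloud("scene",d)
for px in [(570,97),(590,100),(608,108),(590,150),(560,197),(558,185),(402,262),(410,258),(349,262)]: print(px,P[px[1],px[0]].round(3))
im,d=snap("side"); P=cloud("side",d)
for px in [(390,350),(380,385),(218,252)]: print(px,P[px[1],px[0]].round(3))
print(findpots(zlo=.066,zhi=.1,seeds=[(.467,-.355),(.48,-.205),(.615,-.225)]))
# tray rim/floor
m=(P[...,2]>.12)&(P[...,2]<.145)&(P[...,1]>.28); p=P[m]; print(p.min(0),p.max(0), cv2.minAreaRect((p[:,:2]*1000).astype(np.float32)))
```

```text
(570, 97) [0.385 0.534 0.425]
(590, 100) [0.374 0.583 0.42 ]
(608, 108) [0.315 0.655 0.369]
(590, 150) [0.308 0.678 0.222]
(560, 197) [0.31  0.679 0.02 ]
(558, 185) [0.251 0.678 0.016]
(402, 262) [0.772 0.234 0.125]
(410, 258) [0.772 0.25  0.152]
(349, 262) [0.789 0.102 0.089]
(390, 350) [0.351 0.546 0.44 ]
(380, 385) [0.356 0.587 0.427]
(218, 252) [0.76  0.26  0.151]
[[('scene', [0.4602, -0.3654], 149, np.float64(0.87)), ('side', [0.4618, -0.3619], 162, np.float64(0.98)), ('all', [0.4605, -0.3633], 308, np.float64(1.7))], [('scene', [0.4701, -0.2227], 147, np.float64(0.91)), ('side', [0.4717, -0.2194], 175, np.float64(1.08)), ('all', [0.4704, -0.2205], 323, np.float64(1.45))], [('scene', [0.6104, -0.2328], 168, np.float64(1.17)), ('side', [0.6118, -0.2293], 172, np.float64(1.13)), ('all', [0.6105, -0.2307], 339, np.float64(1.64))]]
[0.42094385 0.28127521 0.12002068] [0.75920085 0.4603953  0.14212589] ((595.253173828125, 372.50994873046875), (154.71324157714844, 341.9425354003906), 85.133544921875)
```

Call:
step_arm --steps '[1, -0.87, -0.787, -0.1, 0, 0, 0, 1, -0.87, -0.787, -0.1, 0, 0, 0, 1, -0.87, -0.787, -0.1, 0, 0, 0, 1, -0.87, -0.787, -0.1, 0, 0, 0, 1, -0.87, -0.787, -0.1, 0, 0, 0, 1, -0.87, -0.787, -0.1, 0, 0, 0, 1, -0.87, -0.787, -0.1, 0, 0, 0, 1, -0.87, -0.787, -0.1, 0, 0, 0]'

```text
time_s: 2.65
position: [0.3328, 0.2366, 0.2789]
tool_rot: [[-0.968, 0.252, 0.002], [0.252, 0.968, -0.0], [-0.002, -0.0, -1.0]]
ft_force: [0.4, 0.3, 0.1]
grip_width: 0.0854
```

Call:
step_arm --steps '[1, -0.972, -0.853, 0, 0, 0, 0, 1, -0.972, -0.853, 0, 0, 0, 0, 1, -0.972, -0.853, 0, 0, 0, 0, 1, -0.972, -0.853, 0, 0, 0, 0, 1, -0.972, -0.853, 0, 0, 0, 0, 1, -0.972, -0.853, 0, 0, 0, 0, 1, -0.972, -0.853, 0, 0, 0, 0, 1, -0.972, -0.853, 0, 0, 0, 0, 1, -0.972, -0.853, 0, 0, 0, 0, 1, -0.972, -0.853, 0, 0, 0, 0]'

```text
time_s: 3.65
position: [0.55, -0.0791, 0.2777]
tool_rot: [[-0.969, 0.246, -0.001], [0.246, 0.969, 0.001], [0.001, 0.0, -1.0]]
ft_force: [0.1, 0.0, 0.1]
grip_width: 0.085
```

Run:
```python
from h import *
s=env.observe(); print({k:np.round(v,3).tolist() for k,v in s.items()})
im,d=snap("wrist","w1.png"); P=cloud("wrist",d)
for t in ["dial_grip"]:
    for r in imaging.pinpoint("wrist",t): 
        print(t,r["score"],r["pixel"],onplane("wrist",r["pixel"],.048).round(4))
```

```text
{'time_s': 3.65, 'q': [-20.397, 21.332, 70.169, 0.019, 88.57, -96.175], 'qvel': [1.574, -1.694, 1.237, 0.076, -0.125, -0.027], 'joint_efforts': [-1.695, -43.469, -24.371, -0.076, -0.062, -0.043], 'position': [0.55, -0.079, 0.278], 'tool_rot': [[-0.969, 0.246, -0.001], [0.246, 0.969, 0.001], [0.001, 0.0, -1.0]], 'ft_force': [0.125, 0.03, 0.069], 'wrist_torque': [-0.017, 0.04, 0.048], 'grip_width': 0.085}
dial_grip 0.58 [310.0, 188.1] [ 0.5654 -0.0949  0.048 ]
```

View pics/w1.png

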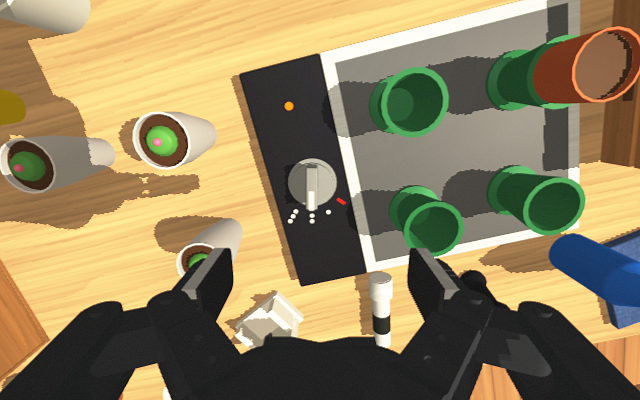

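The wrist view shows the dial at (311,185), with the white pointer at (311,200) on the two-dot mark (312,217). The red line is at (341,201), so the dial has to turn counter-clockwise by 57°.

Run:
```python
from h import *
im,d=snap("wrist"); P=cloud("wrist",d)
c=im[150:230,265:355]; cv2.imwrite('pics/dz.png',cv2.resize(c,None,fx=7,fy=7,interpolation=cv2.INTER_CUBIC))
m=(P[...,2]>.054)&(P[...,2]<.068)&(np.hypot(P[...,0]-.565,P[...,1]+.095)<.04); p=P[m]
print(m.sum(), p.mean(0), cv2.minAreaRect((p[:,:2]*1000).astype(np.float32)), np.percentile(p[:,2],[5,50,95]))
sk=(P[...,2]>.027)&(P[...,2]<.04)&(np.hypot(P[...,0]-.565,P[...,1]+.095)<.04); p=P[sk];print(sk.sum(),np.percentile(p[:,2],[5,50,95]),cv2.minEnclosingCircle((p[:,:2]*1000).astype(np.float32)))
O=onplane("wrist",(312,184),.03)
for nm,px,z in [("red",(341,201),.022),("1",(328,212),.022),("2",(312,217),.022),("3",(292,215),.022)]:
    q=onplane("wrist",px,z); print(nm,q.round(4))
# plate edges: dark plate area corners
```

```text
474 [ 0.56296357 -0.09375275  0.06034517] ((563.9613647460938, -93.62416076660156), (13.023771286010742, 51.989540100097656), 75.12801361083984) [0.05887442 0.06039919 0.06204897]
898 [0.03093171 0.03231745 0.03362032] ((563.9241943359375, -94.24099731445312), 26.857431411743164)
red [ 0.5993 -0.0614  0.022 ]
1 [ 0.6102 -0.0821  0.022 ]
2 [ 0.6119 -0.105   0.022 ]
3 [ 0.6024 -0.1308  0.022 ]
```

View pics/dz.png

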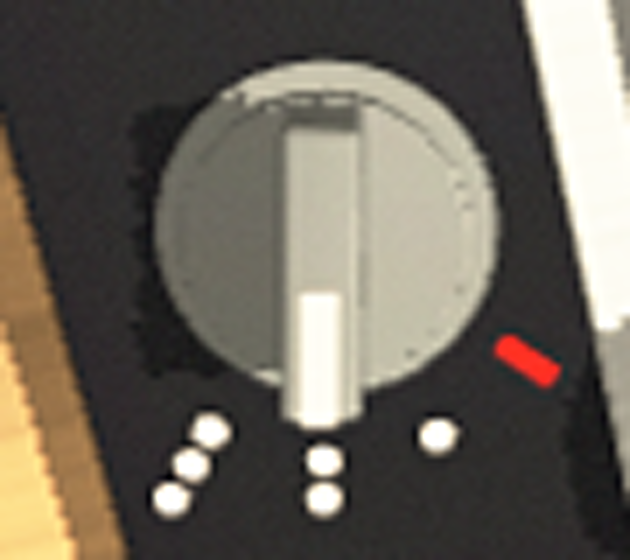

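Call:
step_arm --steps '[0.5, -0.058, -0.037, 0.3, 0, 0, 0.014, 0.5, -0.058, -0.037, 0.45, 0, 0, 0.014, 0.5, -0.058, -0.037, 0.6, 0, 0, 0.014, 0.5, -0.058, -0.037, 0.7, 0, 0, 0.014, 0.5, -0.058, -0.037, 0.749, 0, 0, 0.014, 0.5, -0.058, -0.037, 0.749, 0, 0, 0.014, 0, -0.058, -0.037, 0.749, 0, 0, 0.014, 0, -0.058, -0.037, 0.749, 0, 0, 0.014, 0, -0.058, -0.037, 0.749, 0, 0, 0.014, 0, -0.058, -0.037, 0.749, 0, 0, 0.014]' --grip_force 30

```text
time_s: 4.8
position: [0.5652, -0.0939, 0.056]
tool_rot: [[-0.967, 0.256, 0.004], [0.256, 0.967, -0.001], [-0.004, 0.001, -1.0]]
ft_force: [-0.2, 4.3, 8.9]
grip_width: 0.0133
```

Call:
step_arm --steps '[0, 0, 0, -0.012, 0, 0, 0, 0, 0, 0, -0.012, 0, 0, -0.15, 0, 0, 0, -0.012, 0, 0, -0.3, 0, 0, 0, -0.012, 0, 0, -0.45, 0, 0, 0, -0.012, 0, 0, -0.6, 0, 0, 0, -0.012, 0, 0, -0.75, 0, 0, 0, -0.012, 0, 0, -0.9]'

```text
time_s: 5.5
position: [0.5647, -0.0933, 0.0566]
tool_rot: [[-0.899, -0.437, 0.002], [-0.437, 0.899, 0.002], [-0.002, 0.001, -1.0]]
ft_force: [8.2, 5.8, -18.0]
grip_width: 0.0127
```

Call:
step_arm --steps '[0, 0, 0, 0, 0, 0, -0.15, 0, 0, 0, 0, 0, 0, -0.3, 0, 0, 0, 0, 0, 0, -0.38, 0, 0, 0, 0, 0, 0, -0.38, 0, 0, 0, 0, 0, 0, -0.38]'

```text
time_s: 6.0
position: [0.5646, -0.0931, 0.0566]
tool_rot: [[-0.734, -0.679, 0.001], [-0.679, 0.734, 0.002], [-0.002, 0.001, -1.0]]
ft_force: [8.0, 6.4, -16.3]
grip_width: 0.0131
```

Call:
step_arm --steps '[0.6, 0, 0, 0, 0, 0, 0, 0.6, 0, 0, 0, 0, 0, 0, 0.6, 0, 0, -0.15, 0, 0, 0, 0.8, 0, 0, -0.3, 0, 0, 0.2, 1, -0.146, 0.378, -0.81, 0, 0, 0.4, 1, -0.146, 0.378, -0.81, 0, 0, 0.6, 1, -0.146, 0.378, -0.81, 0, 0, 0.8, 1, -0.146, 0.378, -0.81, 0, 0, 1, 1, -0.146, 0.378, -0.81, 0, 0, 1, 1, -0.146, 0.378, -0.81, 0, 0, 1]'

```text
time_s: 7.0
position: [0.5189, 0.019, 0.302]
tool_rot: [[-0.999, 0.038, 0.003], [0.038, 0.999, -0.001], [-0.003, -0.001, -1.0]]
ft_force: [-0.2, 0.3, -0.2]
grip_width: 0.0854
```

Run:
```python
from h import *
s=env.observe(); print({k:np.round(v,3).tolist() for k,v in s.items() if k in("time_s","q","position","tool_rot")})
im,d=snap("wrist","w2.png"); P=cloud("wrist",d)
```

```text
{'time_s': 7.0, 'q': [-10.964, 16.653, 73.213, -0.026, 89.933, -98.783], 'position': [0.519, 0.019, 0.302], 'tool_rot': [[-0.999, 0.038, 0.003], [0.038, 0.999, -0.001], [-0.003, -0.001, -1.0]]}
```

View pics/w2.png

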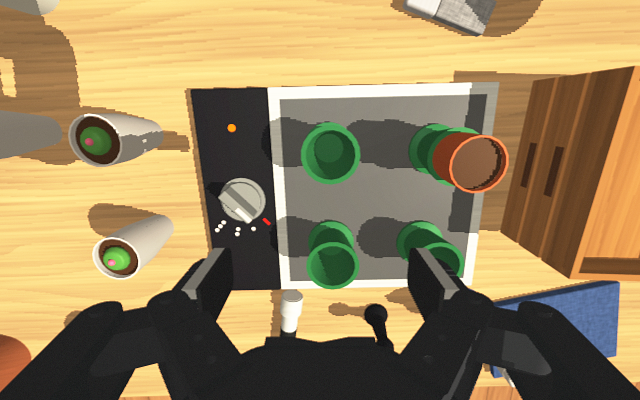

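The dial pointer at (248,213) now points at the red line (266,222), so it's off. Next I'll measure the cover rims and pots in this view.

```bash
cat >> h.py <<'E'
def rims(n,d,seeds,zlo,zhi,R):
    P=cloud(n,d).reshape(-1,3)
    P=P[d.reshape(-1)>0]
    for s in seeds:
        m=(P[:,2]>zlo)&(P[:,2]<zhi)&(np.hypot(P[:,0]-s[0],P[:,1]-s[1])<R+.018)
        p=P[m]
        if len(p)<20: print(n,s,'few',len(p)); continue
        (c,r)=cv2.minEnclosingCircle((p[:,:2]*1000).astype(np.float32))
        # angular-binned outer radius fit
        c2=np.array(c)/1000
        for _ in range(5):
            q=p[:,:2]-c2; a=np.arctan2(q[:,1],q[:,0]); rr=np.hypot(q[:,0],q[:,1]); 
            b=((a+np.pi)/(2*np.pi)*36).astype(int); o=np.array([p[b==k][np.argmax(rr[b==k])] for k in np.unique(b)])
            c2,e=fitc(o,R,c2)
        print(n,s,'mec',np.round(c,1),round(r,1),'fit',c2.round(4),'e',round(e*1000,2),len(p),'bins',len(o),'z95',np.percentile(p[:,2],95).round(4))
E
python3 - <<'E'
from h import *
im,d=snap("wrist"); 
seeds=[(.494,.031),(.502,.172),(.640,.167),(.636,.034)]
rims("wrist",d,seeds,.089,.102,.034)
rims("wrist",d,[(.5045,.173)],.137,.15,.0285)
rims("wrist",d,[(.462,-.363),(.471,-.221),(.611,-.231)],.098,.108,.0285)
for n in("scene","side"):
    _,d=snap(n); rims(n,d,seeds,.089,.102,.034)
    rims(n,d,[(.5045,.173)],.137,.15,.0285)
    rims(n,d,[(.462,-.363),(.471,-.221),(.611,-.231)],.098,.108,.0285)
E
```

```text
wrist (0.494, 0.031) mec [495.1  30.4] 33.5 fit [0.4952 0.0303] e 0.84 1003 bins 36 z95 0.0956
wrist (0.502, 0.172) mec [502.7 171.9] 33.3 fit [0.5031 0.173 ] e 0.34 622 bins 22 z95 0.0988
wrist (0.64, 0.167) mec [633.6 166.4] 32.2 fit [0.6402 0.1598] e 0.19 355 bins 16 z95 0.0953
wrist (0.636, 0.034) mec [634.3  29.1] 33.6 fit [0.6342 0.0292] e 0.66 800 bins 36 z95 0.0953
wrist (0.5045, 0.173) mec [503.1 172.2] 28.9 fit [0.5028 0.1722] e 0.15 663 bins 36 z95 0.1429
wrist (0.462, -0.363) few 0
wrist (0.471, -0.221) mec [ 468.3 -221.5] 29.2 fit [ 0.4686 -0.2215] e 0.19 1240 bins 36 z95 0.1065
wrist (0.611, -0.231) mec [ 608.7 -231.7] 29.2 fit [ 0.6084 -0.2317] e 0.24 892 bins 36 z95 0.1065
scene (0.494, 0.031) mec [495.6  30.7] 36.1 fit [0.4976 0.0296] e 1.8 149 bins 36 z95 0.0994
scene (0.502, 0.172) mec [505.8 172.1] 33.4 fit [0.5037 0.1716] e 1.1 102 bins 23 z95 0.1003
scene (0.64, 0.167) mec [641.6 160.4] 35.0 fit [0.6416 0.16  ] e 1.01 178 bins 36 z95 0.0991
scene (0.636, 0.034) mec [635.2  29.7] 35.3 fit [0.6357 0.0288] e 1.22 165 bins 36 z95 0.0993
scene (0.5045, 0.173) mec [50
[... 416 characters left out ...]
 0.0337] e 0.97 191 bins 36 z95 0.0977
side (0.502, 0.172) mec [504.3 177.2] 33.4 fit [0.5055 0.175 ] e 1.04 145 bins 23 z95 0.1002
side (0.64, 0.167) mec [642.4 163. ] 35.5 fit [0.6419 0.1639] e 1.36 204 bins 36 z95 0.0976
side (0.636, 0.034) mec [637.6  32.3] 35.2 fit [0.637  0.0325] e 1.3 175 bins 36 z95 0.0977
side (0.5045, 0.173) mec [504.4 176.3] 29.3 fit [0.5048 0.1761] e 0.76 177 bins 36 z95 0.1438
side (0.462, -0.363) mec [ 462.5 -362.9] 33.6 fit [ 0.4628 -0.3597] e 1.23 121 bins 34 z95 0.107
side (0.471, -0.221) mec [ 472.4 -217.8] 30.7 fit [ 0.4713 -0.2177] e 0.9 137 bins 36 z95 0.1068
side (0.611, -0.231) mec [ 612.2 -227.8] 31.4 fit [ 0.6104 -0.2284] e 1.81 74 bins 22 z95 0.1068
```

Call:
step_arm --steps '[1, 0.073, 0.508, 0.2, 0, 0, 0, 1, 0.073, 0.508, 0.2, 0, 0, 0, 1, 0.073, 0.508, 0.2, 0, 0, 0, 1, 0.073, 0.508, 0.2, 0, 0, 0, 1, 0.073, 0.508, 0.33, 0, 0, 0, 1, 0.073, 0.508, 0.45, 0, 0, 0, 1, 0.073, 0.508, 0.55, 0, 0, 0, 1, 0.073, 0.508, 0.6, 0, 0, 0, 1, 0.073, 0.508, 0.6, 0, 0, 0]'

```text
time_s: 8.1
position: [0.5026, 0.1709, 0.118]
tool_rot: [[-0.999, 0.039, -0.005], [0.039, 0.999, -0.001], [0.005, -0.001, -1.0]]
ft_force: [0.5, -0.5, -0.5]
grip_width: 0.0852
```

Call:
step_arm --steps '[0.5, 0, 0, 0, 0, 0, 0, 0.5, 0, 0, 0, 0, 0, 0, 0.5, 0, 0, 0, 0, 0, 0, 0.5, 0, 0, 0, 0, 0, 0]' --grip_force 40

```text
time_s: 8.5
position: [0.5039, 0.1719, 0.1213]
tool_rot: [[-0.999, 0.039, 0.003], [0.039, 0.999, 0.0], [-0.003, 0.0, -1.0]]
ft_force: [1.1, 1.5, 5.2]
grip_width: 0.0561
```

Call:
step_arm --steps '[0.5, 0, 0, -0.01, 0, 0, 0, 0.5, 0, 0, -0.02, 0, 0, 0, 0.5, 0, 0, -0.04, 0, 0, 0, 0.5, 0, 0, -0.07, 0, 0, 0, 0.5, 0, 0, -0.1, 0, 0, 0]'

```text
time_s: 9.0
position: [0.5032, 0.1717, 0.1511]
tool_rot: [[-0.999, 0.039, -0.0], [0.039, 0.999, -0.0], [0.0, -0.0, -1.0]]
ft_force: [0.1, 0.6, -1.4]
grip_width: 0.0563
```

Run:
```python
from h import *
snap("side","s1.png")
```

```text
(no output)
```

View pics/s1.png

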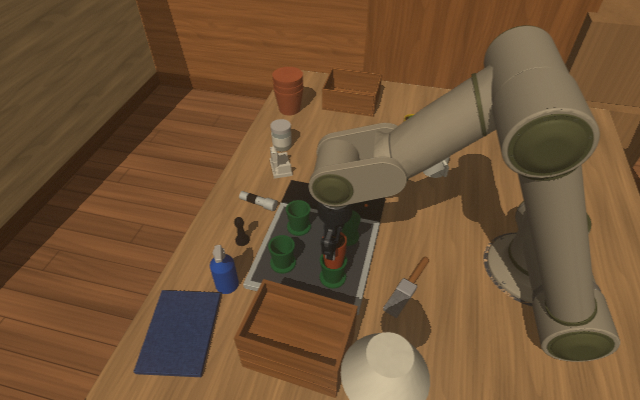

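Run:
```python
from h import *
for n in("scene","side"):
    _,d=snap(n); P=cloud(n,d)
    m=(P[...,2]>.128)&(P[...,2]<.143)&(P[...,1]>.27)&(P[...,0]<.68)&(P[...,1]<.5)&(P[...,0]>.38)
    m=cv2.morphologyEx(m.astype(np.uint8),cv2.MORPH_OPEN,np.ones((2,2)))>0
    p=P[m]; print(n,m.sum(),cv2.minAreaRect((p[:,:2]*1000).astype(np.float32)),np.median(p[:,2]))
    f=(P[...,2]>.088)&(P[...,2]<.106)&(np.hypot(P[...,0]-.535,P[...,1]-.38)<.06); print(np.median(P[f],0))
```

```text
scene 781 ((844.74462890625, 354.1949462890625), (180.2295379638672, 1121.4189453125), 83.59477996826172) 0.13404556371993814
[0.5361012  0.38097253 0.09910956]
side 1600 ((518.370849609375, 540.4146728515625), (238.6897430419922, 573.5140991210938), 5.216538906097412) 0.1344888878344136
[0.53385831 0.37983515 0.09859635]
```

Call:
step_arm --steps '[0.5, 0, 0, -0.166, 0, 0, 0, 0.5, 0, 0, -0.332, 0, 0, 0, 0.5, 0, 0.1, -0.332, 0, 0, 0, 0.5, -0.08, 0.697, -0.332, 0, 0, 0, 0.5, -0.08, 0.697, -0.332, 0, 0, 0, 0.5, -0.08, 0.697, -0.332, 0, 0, 0, 0.5, -0.08, 0.697, -0.332, 0, 0, 0, 0.5, -0.08, 0.697, -0.332, 0, 0, 0, 0.5, -0.08, 0.697, -0.332, 0, 0, 0]'

```text
time_s: 10.05
position: [0.5351, 0.38, 0.2489]
tool_rot: [[-0.999, 0.038, -0.001], [0.038, 0.999, -0.001], [0.001, -0.001, -1.0]]
ft_force: [-0.3, -0.8, -1.3]
grip_width: 0.0558
```

Run:
```python
from h import *
s=env.observe(); print(np.round(s["position"],4),s["q"])
snap("side","s2.png"); snap("wrist","w3.png")
```

```text
[0.5351 0.38   0.2489] [ 2.50763265e+01  3.29494563e+01  5.51725767e+01 -1.90513270e-02
  9.19740569e+01 -6.27541525e+01]
```

View pics/s2.png

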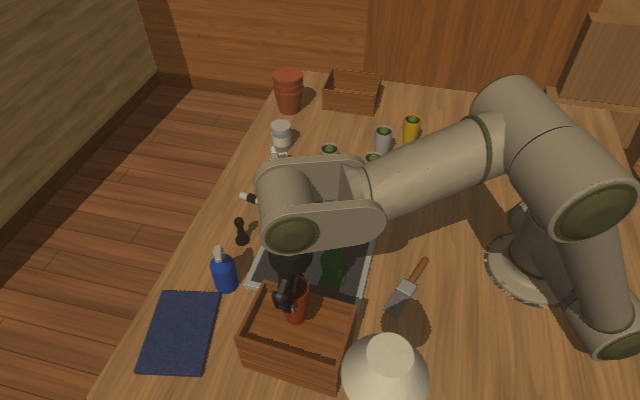

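View pics/w3.png

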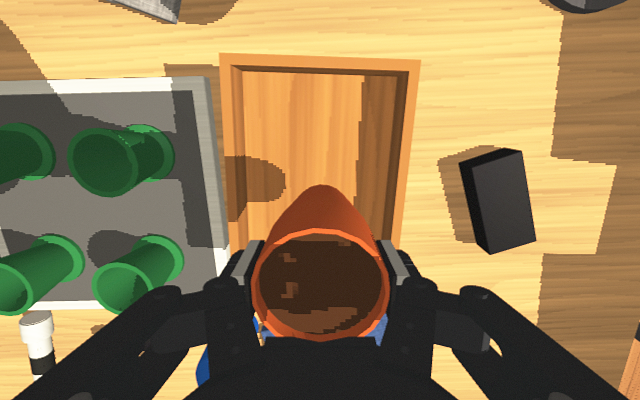

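Call:
step_arm --steps '[0.5, 0, 0, 0.1, 0, 0, 0, 0.5, 0, 0, 0.17, 0, 0, 0, 0.5, 0, 0, 0.2, 0, 0, 0, 0.5, 0, 0, 0.207, 0, 0, 0, 0.5, 0, 0, 0.213, 0, 0, 0, 0.5, 0, 0, 0.217, 0, 0, 0, 0.5, 0, 0, 0.217, 0, 0, 0]'

```text
time_s: 10.85
position: [0.5356, 0.3798, 0.1855]
tool_rot: [[-0.999, 0.039, 0.001], [0.039, 0.999, 0.0], [-0.001, 0.001, -1.0]]
ft_force: [0.1, 0.2, -1.6]
grip_width: 0.0557
```

Call:
step_arm --steps '[0.5, 0, 0, 0.003, 0, 0, 0, 0.5, 0, 0, 0.006, 0, 0, 0, 0.5, 0, 0, 0.009, 0, 0, 0, 0.5, 0, 0, 0.009, 0, 0, 0]'

```text
time_s: 11.25
position: [0.5354, 0.3798, 0.1821]
tool_rot: [[-0.999, 0.039, 0.0], [0.039, 0.999, 0.0], [-0.0, 0.0, -1.0]]
ft_force: [0.3, 1.1, 0.2]
grip_width: 0.0561
```

Call:
step_arm --steps '[1, 0, 0, 0.002, 0, 0, 0, 1, 0, 0, 0.002, 0, 0, 0, 1, 0, 0, 0.002, 0, 0, 0, 1, 0, 0, -0.08, 0, 0, 0, 1, 0, 0, -0.24, 0, 0, 0, 1, 0, 0, -0.38, 0, 0, 0, 1, 0, 0, -0.45, 0, 0, 0]'

```text
time_s: 11.95
position: [0.5356, 0.38, 0.3216]
tool_rot: [[-0.999, 0.039, 0.006], [0.039, 0.999, 0.003], [-0.006, 0.003, -1.0]]
ft_force: [-0.0, 0.6, -0.3]
grip_width: 0.0851
```

Run:
```python
from h import *
s=env.observe(); print(s["time_s"],np.round(s["position"],4))
im,d=snap("wrist","w4.png"); P=cloud("wrist",d)
rims("wrist",d,[(.535,.38)],.19,.21,.0285)
im,d=snap("scene","sc2.png"); rims("scene",d,[(.535,.38)],.19,.21,.0285)
seeds=[(.494,.031),(.502,.172),(.640,.16),(.636,.030)]
rims("scene",d,seeds,.089,.102,.034)
```

```text
11.95 [0.5356 0.38   0.3216]
wrist (0.535, 0.38) mec [535.1 380.7] 28.6 fit [0.535  0.3807] e 0.24 3408 bins 36 z95 0.2055
scene (0.535, 0.38) mec [535.3 379.5] 31.6 fit [0.5362 0.379 ] e 0.71 340 bins 36 z95 0.2038
scene (0.494, 0.031) mec [498.3  28. ] 35.4 fit [0.4976 0.0294] e 1.43 153 bins 36 z95 0.0986
scene (0.502, 0.172) mec [503.6 171.9] 35.5 fit [0.5049 0.1716] e 1.46 145 bins 36 z95 0.0993
scene (0.64, 0.16) mec [641.4 160. ] 34.4 fit [0.642 0.16 ] e 1.08 182 bins 36 z95 0.099
scene (0.636, 0.03) mec [636.4  28.9] 34.6 fit [0.6363 0.0285] e 1.26 166 bins 36 z95 0.0994
```

View pics/sc2.png

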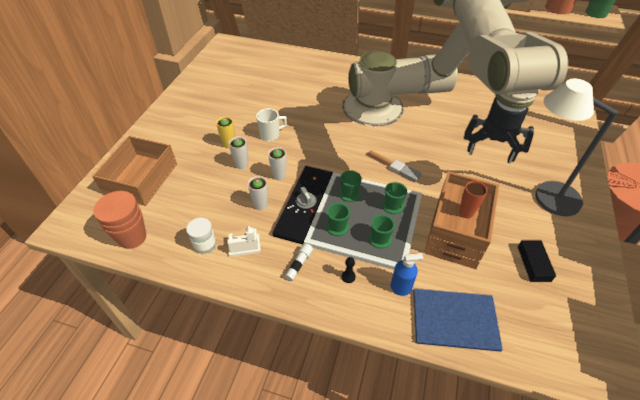

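Call:
step_arm --steps '[1, 0.07, -1, 0, 0, 0, 0, 1, 0.07, -1, 0, 0, 0, 0, 1, 0.07, -1, 0, 0, 0, 0, 1, 0.07, -1, 0, 0, 0, 0, 1, 0.07, -1, 0, 0, 0, 0, 1, 0.07, -1, 0, 0, 0, 0]'

```text
time_s: 12.65
position: [0.5018, 0.0798, 0.3158]
tool_rot: [[-0.999, 0.039, -0.002], [0.039, 0.999, 0.0], [0.002, 0.0, -1.0]]
ft_force: [-0.0, -0.8, -0.4]
grip_width: 0.0851
```

Call:
step_arm --steps '[1, 0.07, -1, 0, 0, 0, 0, 1, 0.07, -1, 0, 0, 0, 0, 1, 0.07, -1, 0, 0, 0, 0, 1, 0.07, -1, 0, 0, 0, 0, 1, 0.07, -1, 0, 0, 0, 0, 1, 0.07, -1, 0, 0, 0, 0, 1, 0.07, -1, 0, 0, 0, 0]'

```text
time_s: 13.35
position: [0.469, -0.2222, 0.3149]
tool_rot: [[-0.999, 0.045, -0.003], [0.045, 0.999, 0.001], [0.003, 0.001, -1.0]]
ft_force: [-0.3, 0.6, -0.1]
grip_width: 0.0853
```

Run:
```python
from h import *
s=env.observe(); print(s["time_s"],np.round(s["position"],4),s["q"][5])
im,d=snap("wrist","w5.png"); P=cloud("wrist",d)
rims("wrist",d,[(.462,-.363),(.4685,-.2215),(.6085,-.232)],.098,.108,.0285)
rims("wrist",d,[(.494,.031),(.502,.172),(.640,.16),(.636,.030)],.089,.102,.034)
print(move((.4685,-.2215,.085)))
```

```text
13.35 [ 0.469  -0.2222  0.3149] -125.8329741988343
wrist (0.462, -0.363) mec [ 459.5 -361.3] 28.7 fit [ 0.4595 -0.3611] e 0.21 1229 bins 36 z95 0.1066
wrist (0.4685, -0.2215) mec [ 469.1 -219.1] 28.4 fit [ 0.4691 -0.219 ] e 0.43 1169 bins 36 z95 0.1065
wrist (0.6085, -0.232) mec [ 609.  -229.3] 28.6 fit [ 0.609  -0.2291] e 0.27 984 bins 36 z95 0.1066
wrist (0.494, 0.031) mec [495.5  33.1] 34.0 fit [0.4954 0.0332] e 0.54 1109 bins 36 z95 0.0967
wrist (0.502, 0.172) mec [503.6 166.6] 31.4 fit [0.5015 0.1755] e 0.37 497 bins 17 z95 0.0967
wrist (0.64, 0.16) mec [639.4 163.6] 35.1 fit [0.6395 0.1635] e 0.75 1023 bins 36 z95 0.0967
wrist (0.636, 0.03) mec [633.6  32.8] 34.6 fit [0.6337 0.0321] e 1.02 817 bins 36 z95 0.0966
[ 7.57799335e-04 -7.33777325e-03  7.67407321e-01]
```

View pics/w5.png

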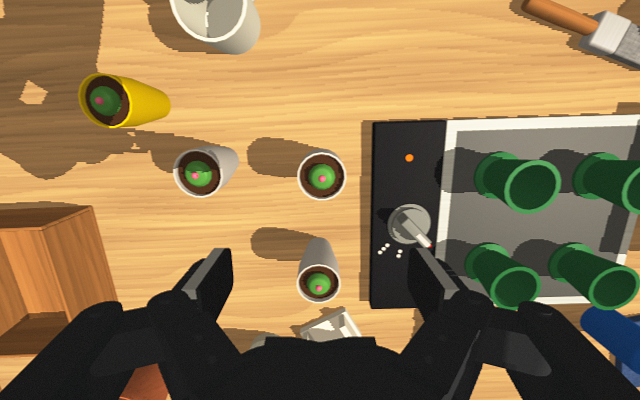

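Call:
step_arm --steps '[1, 0.001, 0.003, 0.17, 0, 0, 0, 1, 0.001, 0.003, 0.34, 0, 0, 0, 1, 0.001, 0.003, 0.5, 0, 0, 0, 1, 0.001, 0.003, 0.62, 0, 0, 0, 1, 0.001, 0.003, 0.71, 0, 0, 0, 1, 0.001, 0.003, 0.765, 0, 0, 0, 1, 0.001, 0.003, 0.765, 0, 0, 0, 0.5, 0.001, 0.003, 0.765, 0, 0, 0, 0.5, 0.001, 0.003, 0.765, 0, 0, 0, 0.5, 0.001, 0.003, 0.765, 0, 0, 0]' --grip_force 30

```text
time_s: 14.4
position: [0.4704, -0.2166, 0.0888]
tool_rot: [[-0.999, 0.039, 0.002], [0.039, 0.999, -0.002], [-0.002, -0.001, -1.0]]
ft_force: [0.2, -0.1, 4.5]
grip_width: 0.0566
```

Call:
step_arm --steps '[0.5, 0, 0, 0, 0, 0, 0, 0.5, 0, 0, -0.1, 0, 0, 0, 0.5, 0, 0, -0.25, 0, 0, 0, 0.5, 0, 0, -0.4, 0, 0, 0, 0.5, 0, 0, -0.4, 0, 0, 0, 0.5, 0, 0, -0.4, 0, 0, 0]'

```text
time_s: 15.0
position: [0.4697, -0.2163, 0.2079]
tool_rot: [[-0.999, 0.039, 0.001], [0.039, 0.999, -0.001], [-0.001, -0.001, -1.0]]
ft_force: [-0.7, -0.3, -2.0]
grip_width: 0.0564
```

Run:
```python
from h import *
s=env.observe(); print(s["time_s"],np.round(s["position"],4),np.array(s["tool_rot"]).round(4).tolist(),np.round(s["ft_force"],1))
im,d=snap("wrist","w6.png"); P=cloud("wrist",d)
p=s["position"]
rims("wrist",d,[(p[0],p[1])],p[2]+.012,p[2]+.03,.0285)
rims("wrist",d,[(.494,.031),(.502,.172),(.640,.16),(.636,.030)],.089,.102,.034)
```

```text
15.0 [ 0.4697 -0.2163  0.2079] [[-0.9992, 0.0389, 0.001], [0.0389, 0.9992, -0.0008], [-0.0011, -0.0007, -1.0]] [-0.7 -0.3 -2. ]
wrist (np.float64(0.46974902802027896), np.float64(-0.21633471156632458)) mec [ 462.6 -216.1] 45.9 fit [ 0.468  -0.2163] e 0.31 8635 bins 36 z95 0.2342
wrist (0.494, 0.031) mec [495.5  30.9] 34.6 fit [0.4949 0.0297] e 0.83 1816 bins 36 z95 0.0952
wrist (0.502, 0.172) few 0
wrist (0.64, 0.16) few 0
wrist (0.636, 0.03) mec [632.2  30.6] 34.6 fit [0.6336 0.029 ] e 0.27 930 bins 21 z95 0.0948
```

View pics/w6.png

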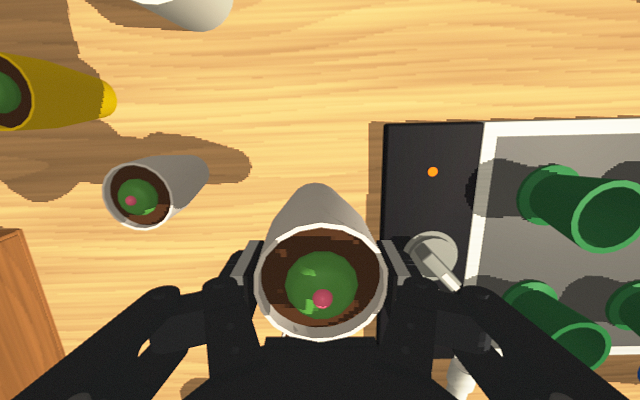

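Call:
step_arm --steps '[0.5, -0.058, 0.823, -0.02, 0, 0, 0, 0.5, -0.058, 0.823, -0.02, 0, 0, 0, 0.5, -0.058, 0.823, -0.02, 0, 0, 0, 0.5, -0.058, 0.823, -0.02, 0, 0, 0, 0.5, -0.058, 0.823, -0.02, 0, 0, 0, 0.5, -0.058, 0.823, -0.02, 0, 0, 0, 0.5, -0.058, 0.823, -0.02, 0, 0, 0, 0.5, -0.058, 0.823, -0.02, 0, 0, 0]'

```text
time_s: 15.85
position: [0.4966, 0.0289, 0.2125]
tool_rot: [[-0.999, 0.04, -0.002], [0.04, 0.999, 0.0], [0.002, 0.0, -1.0]]
ft_force: [-0.4, 0.6, -1.5]
grip_width: 0.0564
```

Run:
```python
from h import *
s=env.observe(); print(s["time_s"],np.round(s["position"],4),np.array(s["tool_rot"]).round(4).tolist(),np.round(s["ft_force"],1))
im,d=snap("wrist","w7.png"); P=cloud("wrist",d)
p=s["position"]
rims("wrist",d,[(p[0],p[1])],p[2]+.012,p[2]+.028,.0285)
q=P[(np.abs(np.hypot(P[...,0]-p[0]+.002,P[...,1]-p[1])-.027)<.002)&(P[...,2]>p[2])&(P[...,2]<p[2]+.03)]; print('rim above tcp',np.percentile(q[:,2]-p[2],[50,80,95]))
for n in("scene","side"):
    _,d=snap(n); rims(n,d,[(p[0],p[1])],p[2]+.01,p[2]+.027,.0285); rims(n,d,[(.496,.031)],.089,.102,.034)
snap("side","s3.png")
```

```text
15.85 [0.4966 0.0289 0.2125] [[-0.9992, 0.0396, -0.0022], [0.0396, 0.9992, 0.0001], [0.0022, 0.0001, -1.0]] [-0.4  0.6 -1.5]
wrist (np.float64(0.49655488689373356), np.float64(0.028880641640443495)) mec [490.2  28.6] 42.0 fit [0.4954 0.0283] e 0.3 8733 bins 36 z95 0.238
rim above tcp [0.01438695 0.01714684 0.01944111]
scene (np.float64(0.49655488689373356), np.float64(0.028880641640443495)) mec [501.1  27.9] 40.7 fit [0.4979 0.0259] e 1.75 252 bins 36 z95 0.2379
scene (0.496, 0.031) mec [499.5  28.8] 35.4 fit [0.497 0.029] e 1.42 110 bins 29 z95 0.0994
side (np.float64(0.49655488689373356), np.float64(0.028880641640443495)) mec [496.   35.7] 39.8 fit [0.4978 0.0328] e 0.73 127 bins 22 z95 0.2358
side (0.496, 0.031) mec [497.5  33.2] 33.7 fit [0.4978 0.033 ] e 1.19 145 bins 30 z95 0.0975
```

View pics/w7.png

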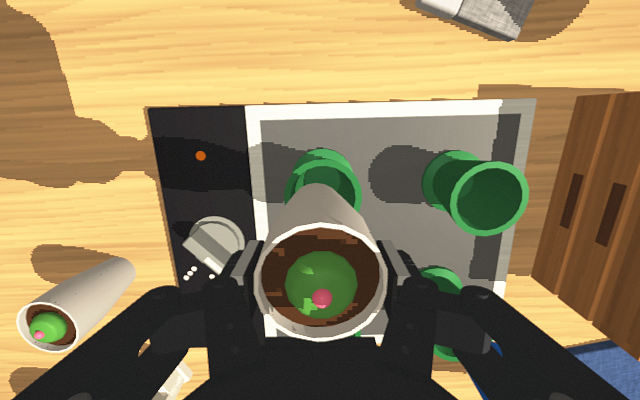

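View pics/s3.png

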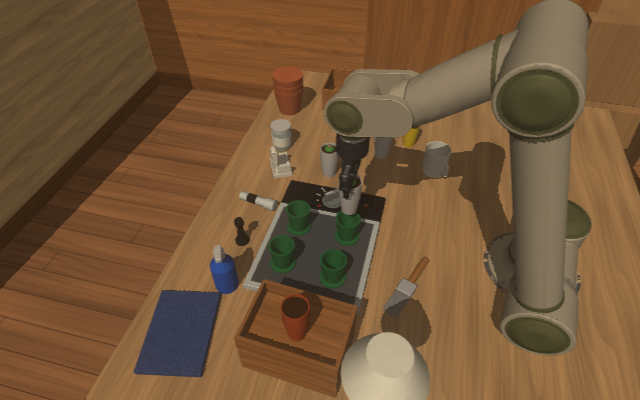

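Call:
step_arm --steps '[0.5, 0, 0.003, 0.08, 0, 0, 0, 0.5, 0, 0.003, 0.15, 0, 0, 0, 0.5, 0, 0.003, 0.2, 0, 0, 0, 0.5, 0, 0.003, 0.24, 0, 0, 0, 0.5, 0, 0.003, 0.265, 0, 0, 0, 0.5, 0, 0.003, 0.275, 0, 0, 0, 0.5, 0, 0.003, 0.275, 0, 0, 0]'

```text
time_s: 16.75
position: [0.4968, 0.0303, 0.1309]
tool_rot: [[-0.999, 0.039, -0.001], [0.039, 0.999, 0.0], [0.001, 0.0, -1.0]]
ft_force: [-0.8, 3.6, -1.9]
grip_width: 0.0561
```

Call:
step_arm --steps '[0.5, 0, 0.004, 0, 0, 0, 0, 0.5, 0, 0.004, 0, 0, 0, 0]'

```text
time_s: 16.95
position: [0.4971, 0.0312, 0.1314]
tool_rot: [[-0.999, 0.039, 0.001], [0.039, 0.999, -0.001], [-0.001, -0.001, -1.0]]
ft_force: [-0.9, -1.5, -1.3]
grip_width: 0.0561
```

Call:
step_arm --steps '[0.5, 0, -0.001, 0.005, 0, 0, 0, 0.5, 0, -0.001, 0.01, 0, 0, 0, 0.5, 0, -0.001, 0.015, 0, 0, 0, 0.5, 0, -0.001, 0.015, 0, 0, 0]'

```text
time_s: 17.35
position: [0.4971, 0.0313, 0.1267]
tool_rot: [[-0.999, 0.039, 0.001], [0.039, 0.999, -0.0], [-0.001, -0.0, -1.0]]
ft_force: [-1.0, -0.2, 2.8]
grip_width: 0.0563
```

Run:
```python
from h import *
for i in range(3):
    snap("side"); s=env.observe(); print(s["time_s"],np.round(s["position"],4),np.round(s["ft_force"],2),np.round(s["wrist_torque"],3))
```

```text
17.4 [0.4971 0.0313 0.1267] [-0.33  0.02  2.33] [-0.026  0.241 -0.017]
17.45 [0.4971 0.0313 0.1267] [-1.12 -1.28  2.94] [ 0.017  0.258 -0.039]
17.5 [0.497  0.0313 0.1267] [-1.29 -0.78  2.59] [ 0.049  0.246 -0.056]
```

Run:
```python
from h import *
s=env.observe(); p=s["position"]
for n in("wrist","side","scene"):
    im,d=snap(n,n+"_a.png"); P=cloud(n,d)
    q=P[(np.abs(np.hypot(P[...,0]-.4957,P[...,1]-p[1])-.027)<.003)&(P[...,2]>.13)&(P[...,2]<.155)]; print(n,len(q),'rim',np.percentile(q[:,2],[50,80,90,95]).round(4))
    rims(n,d,[(p[0],p[1])],.133,.147,.0285); rims(n,d,[(.496,.031)],.087,.099,.034)
im=cv2.imread("pics/side_a.png"); cv2.imwrite("pics/side_az.png",cv2.resize(im[150:280,270:400],None,fx=5,fy=5,interpolation=cv2.INTER_CUBIC))
im=cv2.imread("pics/scene_a.png"); cv2.imwrite("pics/scene_az.png",cv2.resize(im[130:240,300:420],None,fx=5,fy=5,interpolation=cv2.INTER_CUBIC))
```

```text
wrist 6273 rim [0.1408 0.1433 0.1447 0.1501]
wrist (np.float64(0.49704292917650617), np.float64(0.03130709736357666)) mec [490.9  31. ] 42.1 fit [0.4959 0.0308] e 0.3 11676 bins 36 z95 0.1452
wrist (0.496, 0.031) mec [493.9  30.2] 33.3 fit [0.4966 0.0302] e 0.29 1755 bins 20 z95 0.0968
side 49 rim [0.1377 0.1428 0.1437 0.1468]
side (np.float64(0.49704292917650617), np.float64(0.03130709736357666)) mec [494.1  40.4] 36.9 fit [0.4989 0.0357] e 1.23 138 bins 23 z95 0.1451
side (0.496, 0.031) mec [498.7  34.9] 33.6 fit [0.4981 0.032 ] e 1.04 121 bins 23 z95 0.098
scene 86 rim [0.1394 0.1439 0.1448 0.1459]
scene (np.float64(0.49704292917650617), np.float64(0.03130709736357666)) mec [502.2  29.2] 41.7 fit [0.4987 0.0281] e 1.35 222 bins 36 z95 0.1461
scene (0.496, 0.031) mec [498.6  27.7] 34.0 fit [0.4966 0.0287] e 0.86 84 bins 21 z95 0.0983
```

View pics/side_az.png

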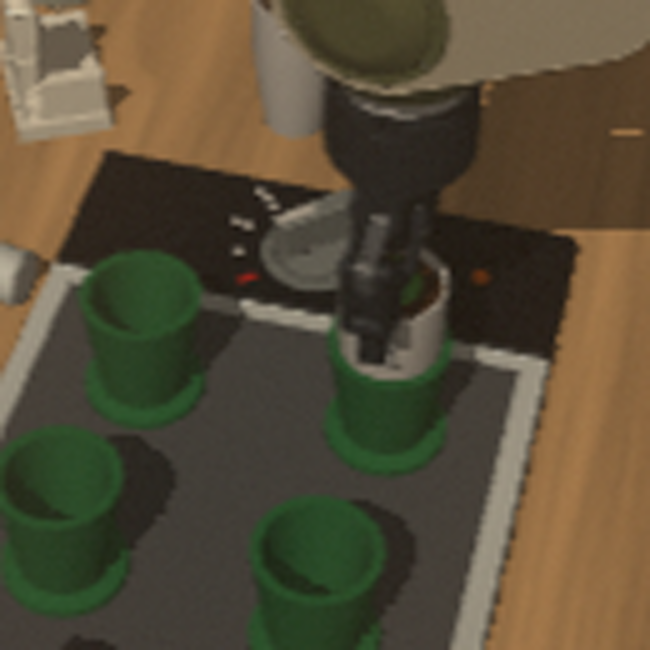

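View pics/scene_az.png

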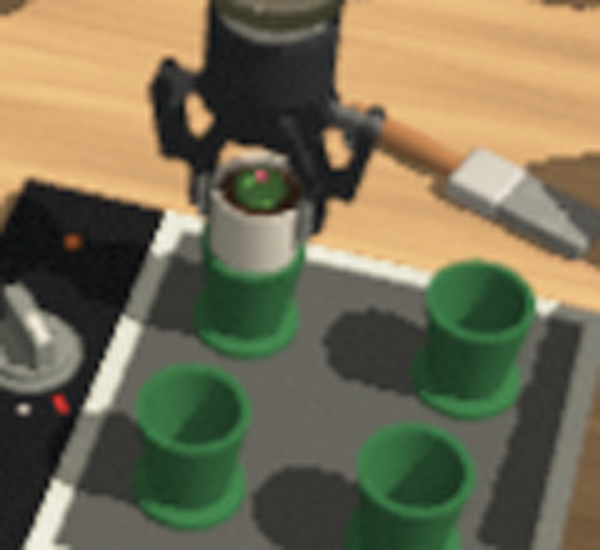

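View pics/wrist_a.png

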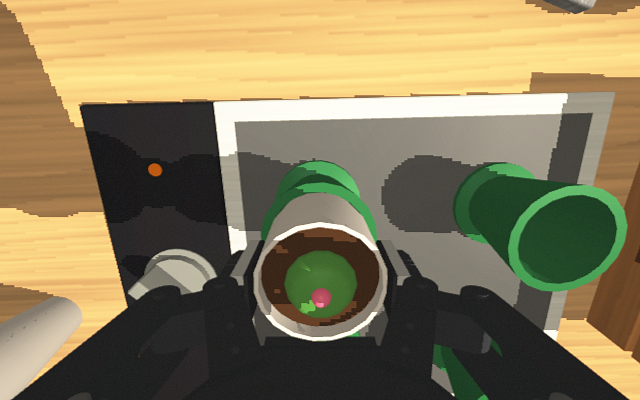

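Call:
step_arm --steps '[0.5, 0, 0, -0.002, 0, 0, 0, 0.5, 0, 0, -0.002, 0, 0, 0]'

```text
time_s: 17.85
position: [0.4968, 0.0314, 0.1268]
tool_rot: [[-0.999, 0.039, -0.001], [0.039, 0.999, 0.0], [0.001, 0.0, -1.0]]
ft_force: [-0.7, -0.9, -1.0]
grip_width: 0.0563
```

Call:
step_arm --steps '[0.75, 0, 0, 0, 0, 0, 0, 1, 0, 0, 0, 0, 0, 0, 1, 0, 0, 0, 0, 0, 0, 1, 0, 0, -0.1, 0, 0, 0, 1, 0, 0, -0.25, 0, 0, 0, 1, 0, 0, -0.4, 0, 0, 0, 1, 0, 0, -0.55, 0, 0, 0, 1, 0, 0, -0.6, 0, 0, 0, 1, 0, 0, -0.6, 0, 0, 0]'

```text
time_s: 18.75
position: [0.4975, 0.0313, 0.3094]
tool_rot: [[-0.999, 0.039, 0.005], [0.039, 0.999, -0.001], [-0.005, -0.001, -1.0]]
ft_force: [0.0, 0.1, -0.5]
grip_width: 0.0854
```

```bash
cat >> h.py <<'E'
def seat(n,d,c,axis_z=(.1,.138)):
    # rim plane fit of pot & cover
    P=cloud(n,d); r=np.hypot(P[...,0]-c[0],P[...,1]-c[1])
    for nm,lo,hi,r0,r1 in (("pot",.130,.149,.0245,.030),("cover",.085,.102,.029,.0345)):
        q=P[(r>r0)&(r<r1)&(P[...,2]>lo)&(P[...,2]<hi)]
        if len(q)<20: print(nm,'few'); continue
        # keep topmost per angular bin
        a=((np.arctan2(q[:,1]-c[1],q[:,0]-c[0])+np.pi)/(2*np.pi)*24).astype(int)
        t=np.array([np.r_[q[a==k][:,:2].mean(0),np.percentile(q[a==k][:,2],85)] for k in np.unique(a)])
        A=np.c_[t[:,:2]-c,np.ones(len(t))]; s=np.linalg.lstsq(A,t[:,2],rcond=None)[0]
        print(n,nm,'z',s[2].round(4),'tilt deg',np.degrees(s[:2]).round(2),'bins',len(t))
E
python3 - <<'E'
from h import *
s=env.observe(); print(s["time_s"],np.round(s["position"],4))
for n in("wrist","side","scene"):
    im,d=snap(n,n+"_b.png")
    rims(n,d,[(.4965,.031)],.133,.147,.0285); rims(n,d,[(.4965,.031),(.502,.173),(.640,.16),(.636,.030)],.087,.099,.034)
    seat(n,d,np.array([.4965,.031]))
E
```

```text
18.75 [0.4975 0.0313 0.3094]
wrist (0.4965, 0.031) mec [494.3  28.7] 28.5 fit [0.4942 0.0288] e 0.3 1913 bins 36 z95 0.146
wrist (0.4965, 0.031) mec [493.9  28.7] 33.2 fit [0.4953 0.0288] e 0.4 392 bins 20 z95 0.0942
wrist (0.502, 0.173) mec [501.2 173.1] 33.7 fit [0.5013 0.1728] e 0.76 1019 bins 36 z95 0.0942
wrist (0.64, 0.16) mec [638.3 160.5] 33.6 fit [0.6385 0.1617] e 0.44 210 bins 15 z95 0.0936
wrist (0.636, 0.03) mec [633.1  29.6] 33.8 fit [0.633  0.0295] e 0.81 761 bins 36 z95 0.0937
wrist pot z 0.1404 tilt deg [1.64 2.35] bins 24
wrist cover z 0.0941 tilt deg [0.31 0.05] bins 13
side (0.4965, 0.031) mec [497.6  31.6] 29.8 fit [0.4976 0.0319] e 0.65 258 bins 36 z95 0.1456
side (0.4965, 0.031) mec [497.5  34. ] 33.4 fit [0.4982 0.0306] e 1.21 121 bins 21 z95 0.0975
side (0.502, 0.173) mec [504.1 176.2] 35.1 fit [0.5048 0.1755] e 1.0 240 bins 36 z95 0.0977
side (0.64, 0.16) mec [642.2 163.5] 34.5 fit [0.642 0.164] e 1.1 231 bins 36 z95 0.0976
side (0.636, 0.03) mec [637.3  32.7] 35.2 fit [0.6369 0.0323] e 1.23 197 bins 35 z95 0.0974
side pot z 0.1428 tilt deg [ 0.82 -0.75] bins 24
side cover z 0.0967 tilt deg [ 0.35 -1.32] bins 15
scene (0.4965, 0.031) mec [499.   25.5] 31.2 fit [0.4982 0.028 ] e 1.04 193 bins 36 z95 0.1457
scene (0.4965, 0.031) mec [500.7  27.7] 34.1 fit [0.4971 0.0279] e 1.48 93 bins 23 z95 0.0982
scene (0.502, 0.173) mec [503.9 172.3] 35.0 fit [0.5047 0.1716] e 1.77 151 bins 36 z95 0.0982
scene (0.64, 0.16) mec [642.  158.8] 34.9 fit [0.6417 0.1599] e 1.2 191 bins 36 z95 0.0981
scene (0.636, 0.03) mec [635.9  28.4] 35.3 fit [0.6361 0.0289] e 1.17 183 bins 36 z95 0.0982
scene pot z 0.1426 tilt deg [-0.6   1.29] bins 19
scene cover z 0.097 tilt deg [-0.02 -2.6 ] bins 14
```

View pics/wrist_b.png

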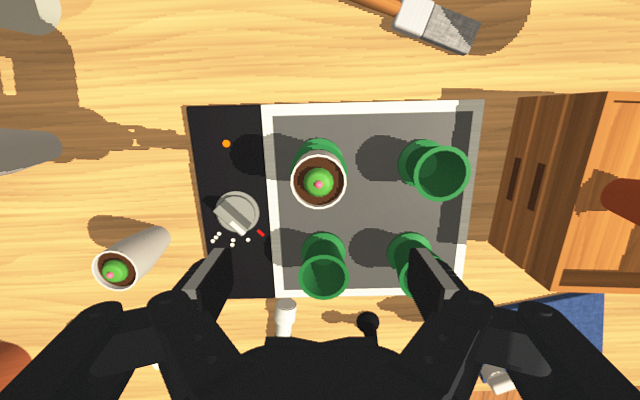

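Call:
step_arm --steps '[1, -0.407, -0.858, 0.1, 0, 0, 0, 1, -0.407, -0.858, 0.1, 0, 0, 0, 1, -0.407, -0.858, 0.1, 0, 0, 0, 1, -0.407, -0.858, 0.1, 0, 0, 0, 1, -0.407, -0.858, 0.1, 0, 0, 0, 1, -0.407, -0.858, 0.1, 0, 0, 0, 1, -0.407, -0.858, 0.1, 0, 0, 0, 1, -0.407, -0.858, 0.1, 0, 0, 0, 1, -0.407, -0.858, 0.1, 0, 0, 0]'

```text
time_s: 19.8
position: [0.6087, -0.2295, 0.2766]
tool_rot: [[-0.999, 0.038, -0.001], [0.038, 0.999, 0.001], [0.001, 0.001, -1.0]]
ft_force: [-0.8, 0.2, 0.7]
grip_width: 0.0856
```

Run:
```python
from h import *
s=env.observe(); print(s["time_s"],np.round(s["position"],4),np.round(s["q"],1))
im,d=snap("wrist","w8.png")
rims("wrist",d,[(.462,-.363),(.609,-.2305)],.098,.108,.0285)
rims("wrist",d,[(.640,.16),(.636,.030)],.087,.099,.034)
```

```text
19.8 [ 0.6087 -0.2295  0.2766] [ -31.1   31.6   53.1    0.    95.3 -118.9]
wrist (0.462, -0.363) mec [ 458.9 -364. ] 29.1 fit [ 0.4601 -0.3638] e 0.67 2264 bins 36 z95 0.1067
wrist (0.609, -0.2305) mec [ 609.1 -231.8] 28.5 fit [ 0.609  -0.2318] e 0.29 1606 bins 36 z95 0.1066
wrist (0.64, 0.16) few 0
wrist (0.636, 0.03) mec [634.3  29.5] 34.0 fit [0.6345 0.0294] e 0.56 1586 bins 36 z95 0.0965
```

View pics/w8.png

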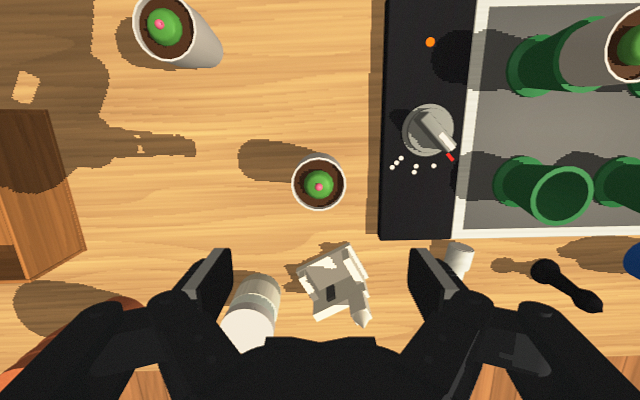

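Call:
step_arm --steps '[1, 0, -0.004, 0.16, 0, 0, 0, 1, 0, -0.004, 0.32, 0, 0, 0, 1, 0, -0.004, 0.47, 0, 0, 0, 1, 0, -0.004, 0.58, 0, 0, 0, 1, 0, -0.004, 0.639, 0, 0, 0, 1, 0, -0.004, 0.639, 0, 0, 0, 0.5, 0, -0.004, 0.639, 0, 0, 0, 0.5, 0, -0.004, 0.639, 0, 0, 0, 0.5, 0, -0.004, 0.639, 0, 0, 0, 0.5, 0, -0.004, 0.639, 0, 0, 0]'

```text
time_s: 20.85
position: [0.6096, -0.2318, 0.0874]
tool_rot: [[-0.999, 0.039, 0.003], [0.039, 0.999, -0.001], [-0.003, -0.001, -1.0]]
ft_force: [-0.0, 1.5, 6.9]
grip_width: 0.0558
```

Call:
step_arm --steps '[0.5, 0, 0, 0, 0, 0, 0, 0.5, 0, 0, -0.1, 0, 0, 0, 0.5, 0, 0, -0.25, 0, 0, 0, 0.5, 0, 0, -0.42, 0, 0, 0, 0.5, 0, 0, -0.42, 0, 0, 0, 0.5, 0, 0, -0.42, 0, 0, 0]'

```text
time_s: 21.45
position: [0.609, -0.2318, 0.2127]
tool_rot: [[-0.999, 0.039, 0.002], [0.039, 0.999, -0.001], [-0.002, -0.001, -1.0]]
ft_force: [-0.2, -0.1, -2.2]
grip_width: 0.056
```

Run:
```python
from h import *
s=env.observe(); p=s["position"]; print(s["time_s"],np.round(s["position"],4),np.round(s["ft_force"],1))
im,d=snap("wrist","w9.png")
rims("wrist",d,[(p[0],p[1])],p[2]+.012,p[2]+.03,.0285)
rims("wrist",d,[(.636,.030)],.087,.099,.034)
for n in("scene","side"):
    _,d=snap(n); rims(n,d,[(.636,.030)],.087,.099,.034)
```

```text
21.45 [ 0.609  -0.2318  0.2127] [-0.2 -0.1 -2.2]
wrist (np.float64(0.6089610078507117), np.float64(-0.2318347116736558)) mec [ 601.6 -231.6] 45.8 fit [ 0.6075 -0.2322] e 0.47 8559 bins 36 z95 0.2395
wrist (0.636, 0.03) mec [634.1  28. ] 34.3 fit [0.6334 0.0293] e 0.68 1523 bins 29 z95 0.0945
scene (0.636, 0.03) mec [636.   28.2] 34.6 fit [0.6362 0.0287] e 1.18 187 bins 36 z95 0.0984
side (0.636, 0.03) mec [636.5  32.1] 34.8 fit [0.6366 0.0328] e 1.35 196 bins 36 z95 0.0977
```

Call:
step_arm --steps '[0.5, -0.054, 0.878, 0, 0, 0, 0, 0.5, -0.054, 0.878, 0, 0, 0, 0, 0.5, -0.054, 0.878, 0, 0, 0, 0, 0.5, -0.054, 0.878, 0, 0, 0, 0, 0.5, -0.054, 0.878, 0, 0, 0, 0, 0.5, -0.054, 0.878, 0, 0, 0, 0, 0.5, -0.054, 0.878, 0, 0, 0, 0, 0.5, -0.054, 0.878, 0, 0, 0, 0]'

```text
time_s: 22.4
position: [0.6352, 0.03, 0.2104]
tool_rot: [[-0.999, 0.039, -0.002], [0.039, 0.999, -0.0], [0.002, -0.0, -1.0]]
ft_force: [-0.6, -0.9, -2.8]
grip_width: 0.0559
```

Run:
```python
from h import *
s=env.observe(); p=s["position"]; print(s["time_s"],np.round(s["position"],4),np.round(s["ft_force"],1))
im,d=snap("wrist","w10.png")
rims("wrist",d,[(p[0],p[1])],p[2]+.012,p[2]+.03,.0285)
rims("wrist",d,[(.636,.030)],.087,.099,.034)
for n in("scene","side"):
    _,d=snap(n,n+"10.png"); rims(n,d,[(.636,.030)],.087,.099,.034)
```

```text
22.4 [0.6352 0.03   0.2104] [-0.6 -0.9 -2.8]
wrist (np.float64(0.6351636461054103), np.float64(0.030010461854275517)) mec [628.9  30.3] 46.0 fit [0.6343 0.0289] e 0.39 9268 bins 36 z95 0.2372
wrist (0.636, 0.03) mec [634.   29.2] 33.5 fit [0.6355 0.0289] e 0.32 979 bins 22 z95 0.0964
scene (0.636, 0.03) mec [636.5  28.4] 35.0 fit [0.6363 0.0292] e 1.22 121 bins 29 z95 0.0983
side (0.636, 0.03) mec [638.   33.9] 34.8 fit [0.637 0.033] e 1.12 141 bins 29 z95 0.0981
```

View pics/w10.png

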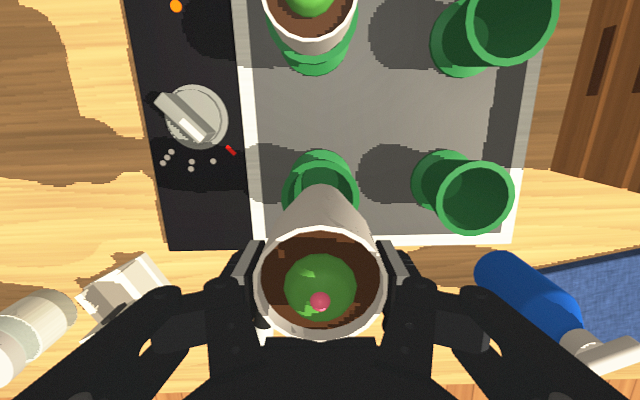

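View pics/scene10.png

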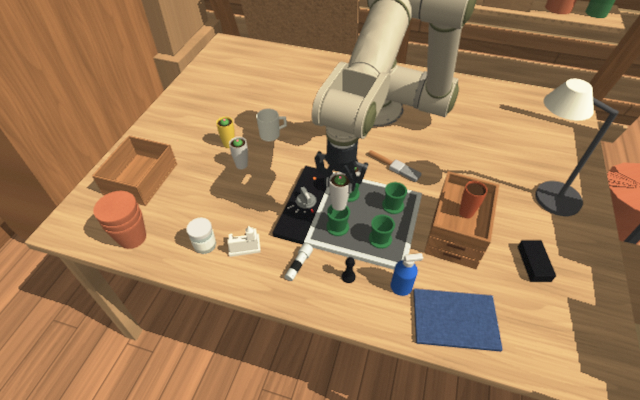

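Call:
step_arm --steps '[0.5, 0, 0.003, 0.08, 0, 0, 0, 0.5, 0, 0.003, 0.15, 0, 0, 0, 0.5, 0, 0.003, 0.2, 0, 0, 0, 0.5, 0, 0.003, 0.24, 0, 0, 0, 0.5, 0, 0.003, 0.26, 0, 0, 0, 0.5, 0, 0.003, 0.27, 0, 0, 0, 0.5, 0, 0.003, 0.27, 0, 0, 0]'

```text
time_s: 23.25
position: [0.6356, 0.0309, 0.1307]
tool_rot: [[-0.999, 0.039, 0.0], [0.039, 0.999, -0.001], [-0.0, -0.001, -1.0]]
ft_force: [0.4, -3.7, -1.2]
grip_width: 0.0555
```

Run:
```python
from h import *
for i in range(3):
    snap("side"); s=env.observe(); print(s["time_s"],np.round(s["position"],4),np.round(s["ft_force"],2),np.round(s["wrist_torque"],3))
```

```text
23.3 [0.6356 0.0311 0.1309] [ 0.12 -1.95 -1.78] [-0.657  0.031  0.067]
23.35 [0.6356 0.0312 0.131 ] [ 0.5  -2.96 -1.65] [-0.61   0.053 -0.035]
23.4 [0.6356 0.0313 0.131 ] [-0.32 -3.87 -1.27] [-0.682  0.023  0.064]
```

Call:
step_arm --steps '[0.5, 0, -0.004, 0, 0, 0, 0, 0.5, 0, -0.004, 0, 0, 0, 0]'

```text
time_s: 23.6
position: [0.6354, 0.0307, 0.1307]
tool_rot: [[-0.999, 0.039, 0.0], [0.039, 0.999, 0.001], [-0.0, 0.001, -1.0]]
ft_force: [-0.1, 0.1, -1.5]
grip_width: 0.0558
```

Run:
```python
from h import *
for i in range(2):
    snap("side"); s=env.observe(); print(s["time_s"],np.round(s["position"],4),np.round(s["ft_force"],2),np.round(s["wrist_torque"],3))
```

```text
23.65 [0.6353 0.0308 0.1306] [ 0.86  1.36 -1.49] [ 0.033  0.011 -0.031]
23.7 [0.6353 0.0308 0.1306] [ 0.1   1.17 -0.86] [ 0.058 -0.021 -0.037]
```

Free now. I'll lower in small steps.

Call:
step_arm --steps '[0.5, 0, 0, 0.004, 0, 0, 0, 0.5, 0, 0, 0.008, 0, 0, 0, 0.5, 0, 0, 0.01, 0, 0, 0, 0.5, 0, 0, 0.01, 0, 0, 0]'

```text
time_s: 24.1
position: [0.6354, 0.0304, 0.1273]
tool_rot: [[-0.999, 0.039, -0.0], [0.039, 0.999, -0.0], [0.0, -0.0, -1.0]]
ft_force: [0.9, 0.1, -1.6]
grip_width: 0.0561
```

Run:
```python
from h import *
for i in range(2):
    snap("side"); s=env.observe(); print(s["time_s"],np.round(s["position"],4),np.round(s["ft_force"],2),np.round(s["wrist_torque"],3))
```

```text
24.15 [0.6353 0.0304 0.1273] [ 0.24  0.4  -0.98] [-0.085 -0.044  0.005]
24.2 [0.6354 0.0304 0.1274] [-0.25 -0.57 -1.93] [-0.072 -0.107 -0.002]
```

Call:
step_arm --steps '[0.5, 0, 0, 0.002, 0, 0, 0, 0.5, 0, 0, 0.004, 0, 0, 0, 0.5, 0, 0, 0.004, 0, 0, 0]'

```text
time_s: 24.5
position: [0.6354, 0.0304, 0.1262]
tool_rot: [[-0.999, 0.039, 0.0], [0.039, 0.999, -0.0], [-0.0, -0.0, -1.0]]
ft_force: [1.1, -1.0, -1.4]
grip_width: 0.0559
```

Run:
```python
from h import *
for i in range(2):
    snap("side"); s=env.observe(); print(s["time_s"],np.round(s["position"],4),np.round(s["ft_force"],2),np.round(s["wrist_torque"],3))
```

```text
24.55 [0.6354 0.0304 0.1262] [ 0.1  -0.93 -1.66] [-0.276 -0.184 -0.015]
24.6 [0.6354 0.0304 0.1262] [-0.04 -1.56 -1.71] [-0.234 -0.212 -0.028]
```

Call:
step_arm --steps '[0.5, 0, -0.001, 0.002, 0, 0, 0, 0.5, 0, -0.001, 0.003, 0, 0, 0, 0.5, 0, -0.001, 0.003, 0, 0, 0]'

```text
time_s: 24.9
position: [0.6353, 0.0302, 0.1255]
tool_rot: [[-0.999, 0.039, 0.0], [0.039, 0.999, 0.0], [-0.0, 0.0, -1.0]]
ft_force: [-0.3, 0.4, 0.4]
grip_width: 0.0559
```

Run:
```python
from h import *
for i in range(2):
    snap("side"); s=env.observe(); print(s["time_s"],np.round(s["position"],4),np.round(s["ft_force"],2),np.round(s["wrist_torque"],3))
```

```text
24.95 [0.6353 0.0302 0.1255] [-0.3   0.43 -0.4 ] [-0.045 -0.032 -0.007]
25.0 [0.6353 0.0302 0.1255] [-0.92 -0.7   0.49] [-0.074 -0.056  0.009]
```

Call:
step_arm --steps '[0.75, 0, 0, 0, 0, 0, 0, 1, 0, 0, 0, 0, 0, 0, 1, 0, 0, 0, 0, 0, 0, 1, 0, 0, -0.1, 0, 0, 0, 1, 0, 0, -0.25, 0, 0, 0, 1, 0, 0, -0.4, 0, 0, 0, 1, 0, 0, -0.55, 0, 0, 0, 1, 0, 0, -0.6, 0, 0, 0, 1, 0, 0, -0.6, 0, 0, 0]'

```text
time_s: 25.9
position: [0.6358, 0.0302, 0.308]
tool_rot: [[-0.999, 0.039, 0.005], [0.039, 0.999, -0.001], [-0.005, -0.0, -1.0]]
ft_force: [0.1, -0.4, -0.9]
grip_width: 0.0853
```

Run:
```python
from h import *
s=env.observe(); print(s["time_s"],np.round(s["position"],4))
C=[(.4965,.031),(.6355,.0300)]
for n in("wrist","side","scene"):
    im,d=snap(n,n+"_c.png")
    rims(n,d,C,.133,.147,.0285); rims(n,d,C+[(.502,.173),(.640,.16)],.087,.099,.034)
    for c in C: seat(n,d,np.array(c))
```

```text
25.9 [0.6358 0.0302 0.308 ]
wrist (0.4965, 0.031) mec [494.5  28.7] 28.5 fit [0.4952 0.0287] e 0.66 2714 bins 36 z95 0.1463
wrist (0.6355, 0.03) mec [633.2  29.7] 28.5 fit [0.6331 0.0298] e 0.3 1872 bins 36 z95 0.1463
wrist (0.4965, 0.031) mec [494.4  28.9] 33.2 fit [0.4931 0.0287] e 0.39 507 bins 21 z95 0.0944
wrist (0.6355, 0.03) mec [632.7  30. ] 33.2 fit [0.6343 0.03  ] e 0.27 396 bins 20 z95 0.094
wrist (0.502, 0.173) mec [501.3 173. ] 33.8 fit [0.5014 0.1728] e 0.59 1472 bins 36 z95 0.0944
wrist (0.64, 0.16) mec [638.4 160.8] 33.8 fit [0.6386 0.1608] e 0.79 987 bins 36 z95 0.0938
wrist pot z 0.14 tilt deg [5.03 1.04] bins 24
wrist cover z 0.0939 tilt deg [ 0.08 -0.02] bins 15
wrist pot z 0.1408 tilt deg [-0.16  0.11] bins 24
wrist cover z 0.0932 tilt deg [-0.9   0.04] bins 14
side (0.4965, 0.031) mec [497.7  33.4] 30.2 fit [0.4975 0.0326] e 0.65 264 bins 36 z95 0.1452
side (0.6355, 0.03) mec [637.5  32.4] 30.7 fit [0.6367 0.0331] e 0.57 257 bins 36 z95 0.1457
side (0.4965, 0.031) mec [496.9  32.8] 34.6 fit [0.4983 0.0316] e 1.22 121 bins 23 z95 0.0977
side (0.6355, 0.03) mec [6
[... 506 characters left out ...]
75] e 1.4 186 bins 36 z95 0.1451
scene (0.6355, 0.03) mec [637.2  29.7] 30.9 fit [0.6366 0.0293] e 0.59 239 bins 36 z95 0.1459
scene (0.4965, 0.031) mec [499.3  28.8] 33.7 fit [0.4965 0.0276] e 1.26 88 bins 22 z95 0.098
scene (0.6355, 0.03) mec [638.5  29.3] 33.4 fit [0.6352 0.029 ] e 1.13 99 bins 22 z95 0.0984
scene (0.502, 0.173) mec [504.8 172. ] 34.9 fit [0.5052 0.1718] e 1.5 159 bins 36 z95 0.098
scene (0.64, 0.16) mec [641.1 160.6] 34.7 fit [0.6416 0.1601] e 1.22 182 bins 35 z95 0.0981
scene pot z 0.1413 tilt deg [-1.71  1.03] bins 20
scene cover z 0.0967 tilt deg [ 0.9  -2.85] bins 16
scene pot z 0.1435 tilt deg [-0.16 -1.56] bins 24
scene cover z 0.0972 tilt deg [ 0.5  -1.07] bins 15
```

View pics/wrist_c.png

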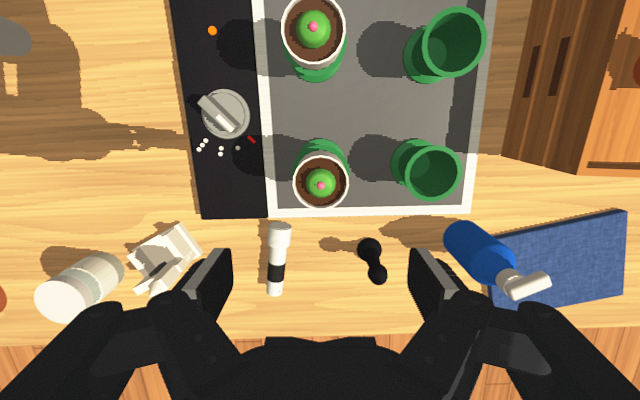

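Call:
step_arm --steps '[1, 0.266, -0.666, 0, 0, 0, 0, 1, 0.266, -0.666, 0, 0, 0, 0, 1, 0.266, -0.666, 0, 0, 0, 0, 1, 0.266, -0.666, 0, 0, 0, 0, 1, 0.266, -0.666, 0, 0, 0, 0]'

```text
time_s: 26.55
position: [0.5458, -0.1698, 0.3036]
tool_rot: [[-0.999, 0.043, -0.003], [0.043, 0.999, 0.001], [0.003, 0.001, -1.0]]
ft_force: [0.4, 0.6, 0.1]
grip_width: 0.0852
```

Call:
step_arm --steps '[1, 0.266, -0.666, 0.08, 0, 0, 0, 1, 0.266, -0.666, 0.08, 0, 0, 0, 1, 0.266, -0.666, 0.08, 0, 0, 0, 1, 0.266, -0.666, 0.08, 0, 0, 0, 1, 0.266, -0.666, 0.08, 0, 0, 0, 1, 0.266, -0.666, 0.08, 0, 0, 0, 1, 0.266, -0.666, 0.08, 0, 0, 0]'

```text
time_s: 27.25
position: [0.4608, -0.3619, 0.2807]
tool_rot: [[-0.999, 0.038, -0.001], [0.038, 0.999, 0.001], [0.001, 0.001, -1.0]]
ft_force: [-0.6, 0.3, 0.1]
grip_width: 0.0858
```

Run:
```python
from h import *
s=env.observe(); print(s["time_s"],np.round(s["position"],4),np.round(s["q"],1))
im,d=snap("wrist","w11.png")
rims("wrist",d,[(.4605,-.3625)],.098,.108,.0285)
print(move((.4605,-.3625,.085)))
```

```text
27.25 [ 0.4608 -0.3619  0.2807] [ -49.7   24.4   64.7    0.    90.9 -137.5]
wrist (0.4605, -0.3625) mec [ 459.4 -363.7] 28.6 fit [ 0.4591 -0.3637] e 0.35 1472 bins 36 z95 0.1065
[ 0.00171526 -0.00390725  0.65361362]
```

View pics/w11.png

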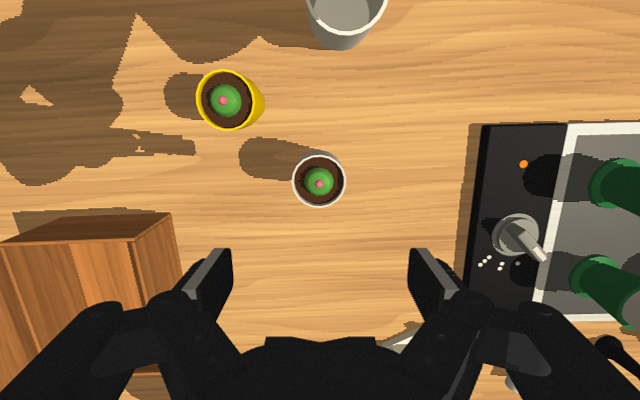

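Call:
step_arm --steps '[1, 0.001, -0.003, 0.16, 0, 0, 0, 1, 0.001, -0.003, 0.32, 0, 0, 0, 1, 0.001, -0.003, 0.47, 0, 0, 0, 1, 0.001, -0.003, 0.58, 0, 0, 0, 1, 0.001, -0.003, 0.65, 0, 0, 0, 1, 0.001, -0.003, 0.65, 0, 0, 0, 0.5, 0.001, -0.003, 0.65, 0, 0, 0, 0.5, 0.001, -0.003, 0.65, 0, 0, 0, 0.5, 0.001, -0.003, 0.65, 0, 0, 0, 0.5, 0.001, -0.003, 0.65, 0, 0, 0]'

```text
time_s: 28.3
position: [0.4607, -0.3639, 0.0882]
tool_rot: [[-0.999, 0.039, 0.003], [0.039, 0.999, -0.002], [-0.003, -0.002, -1.0]]
ft_force: [0.6, 2.9, 7.6]
grip_width: 0.0559
```

Call:
step_arm --steps '[0.5, 0, 0, 0, 0, 0, 0, 0.5, 0, 0, -0.1, 0, 0, 0, 0.5, 0, 0, -0.25, 0, 0, 0, 0.5, 0, 0, -0.42, 0, 0, 0, 0.5, 0, 0, -0.5, 0, 0, 0, 0.5, 0, 0, -0.5, 0, 0, 0]'

```text
time_s: 28.9
position: [0.4607, -0.3646, 0.2412]
tool_rot: [[-0.999, 0.039, 0.006], [0.039, 0.999, -0.007], [-0.006, -0.007, -1.0]]
ft_force: [0.4, -0.7, -1.3]
grip_width: 0.0561
```

Run:
```python
from h import *
s=env.observe(); p=s["position"]; print(s["time_s"],np.round(s["position"],4),np.round(s["ft_force"],1))
im,d=snap("wrist","w12.png")
rims("wrist",d,[(p[0],p[1])],p[2]+.012,p[2]+.03,.0285)
for n in("scene","side"):
    _,d=snap(n); rims(n,d,[(.496,.030),(.6355,.03),(.504,.173),(.640,.161)],.087,.099,.034)
```

```text
28.9 [ 0.4607 -0.3646  0.2412] [ 0.4 -0.7 -1.3]
wrist (np.float64(0.4607339703295967), np.float64(-0.3646012513521631)) mec [ 453.2 -364.3] 45.8 fit [ 0.4582 -0.3646] e 0.21 8209 bins 36 z95 0.2675
scene (0.496, 0.03) mec [499.5  27.8] 33.8 fit [0.4967 0.0277] e 0.99 93 bins 20 z95 0.0986
scene (0.6355, 0.03) mec [637.   29.8] 33.8 fit [0.6355 0.0288] e 0.92 98 bins 23 z95 0.0981
scene (0.504, 0.173) mec [505.7 172.7] 34.1 fit [0.5055 0.1723] e 1.58 159 bins 36 z95 0.0983
scene (0.64, 0.161) mec [641.5 159.6] 35.1 fit [0.6417 0.1602] e 1.0 190 bins 36 z95 0.0984
side (0.496, 0.03) mec [497.6  33.3] 33.6 fit [0.498  0.0313] e 0.95 123 bins 23 z95 0.0982
side (0.6355, 0.03) mec [636.9  34.4] 33.5 fit [0.6369 0.0325] e 1.05 120 bins 23 z95 0.0981
side (0.504, 0.173) mec [504.6 175. ] 34.1 fit [0.5048 0.1753] e 1.05 242 bins 36 z95 0.0981
side (0.64, 0.161) mec [643.7 162.3] 35.3 fit [0.6425 0.1633] e 1.26 230 bins 36 z95 0.0974
```

Call:
step_arm --steps '[0.5, 0, 0, -0.15, 0, 0, 0, 0.5, -0.038, 0.898, -0.233, 0, 0, 0, 0.5, -0.038, 0.898, -0.233, 0, 0, 0, 0.5, -0.038, 0.898, -0.233, 0, 0, 0, 0.5, -0.038, 0.898, -0.233, 0, 0, 0, 0.5, -0.038, 0.898, -0.233, 0, 0, 0, 0.5, -0.038, 0.898, -0.233, 0, 0, 0, 0.5, -0.038, 0.898, -0.233, 0, 0, 0]'

```text
time_s: 29.85
position: [0.4816, -0.0925, 0.3053]
tool_rot: [[-0.999, 0.035, -0.002], [0.035, 0.999, 0.001], [0.002, 0.001, -1.0]]
ft_force: [-0.6, -0.6, -0.5]
grip_width: 0.0561
```

Call:
step_arm --steps '[0.5, -0.038, 0.898, 0, 0, 0, 0, 0.5, -0.038, 0.898, 0, 0, 0, 0, 0.5, -0.038, 0.898, 0, 0, 0, 0, 0.5, -0.038, 0.898, 0, 0, 0, 0, 0.5, -0.038, 0.898, 0, 0, 0, 0, 0.5, -0.038, 0.898, 0, 0, 0, 0, 0.5, -0.038, 0.898, 0.2, 0, 0, 0, 0.5, -0.038, 0.898, 0.32, 0, 0, 0, 0.5, -0.038, 0.898, 0.32, 0, 0, 0]'

```text
time_s: 30.75
position: [0.5011, 0.1725, 0.204]
tool_rot: [[-0.999, 0.04, -0.014], [0.04, 0.999, -0.002], [0.014, -0.002, -1.0]]
ft_force: [-0.5, 0.2, -1.0]
grip_width: 0.0563
```

Run:
```python
from h import *
s=env.observe(); p=s["position"]; print(s["time_s"],np.round(s["position"],4),np.round(s["ft_force"],1))
im,d=snap("wrist","w13.png")
rims("wrist",d,[(p[0],p[1])],p[2]+.012,p[2]+.03,.0285)
rims("wrist",d,[(.503,.172),(.64,.16)],.087,.099,.034)
for n in("scene","side"):
    _,d=snap(n,n+"13.png"); rims(n,d,[(.504,.173)],.087,.099,.034)
```

```text
30.75 [0.5011 0.1725 0.204 ] [-0.5  0.2 -1. ]
wrist (np.float64(0.5011481921741735), np.float64(0.17252902262000355)) mec [496.6 172.4] 41.9 fit [0.5012 0.1721] e 0.26 15003 bins 36 z95 0.2325
wrist (0.503, 0.172) mec [505.  173.1] 33.3 fit [0.5066 0.173 ] e 0.22 485 bins 20 z95 0.0989
wrist (0.64, 0.16) few 8
scene (0.504, 0.173) mec [505.2 171.5] 34.2 fit [0.5042 0.1717] e 1.27 115 bins 28 z95 0.098
side (0.504, 0.173) mec [504.7 175.1] 34.2 fit [0.5048 0.1747] e 0.9 168 bins 28 z95 0.0978
```

View pics/w13.png

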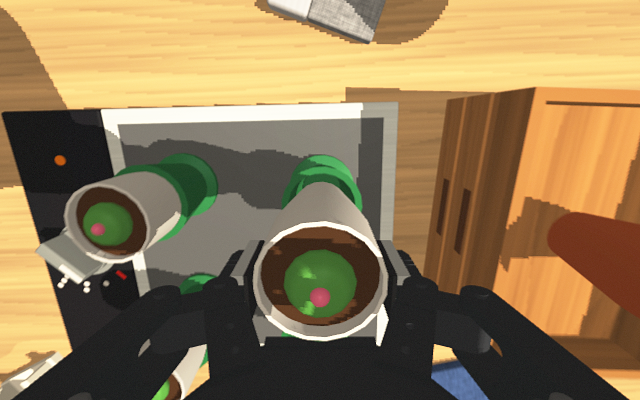

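Call:
step_arm --steps '[0.5, 0, 0, 0, 0, 0, 0, 0.5, 0, 0, 0, 0, 0, 0]'

```text
time_s: 31.1
position: [0.5044, 0.1735, 0.212]
tool_rot: [[-0.999, 0.039, 0.003], [0.039, 0.999, 0.0], [-0.003, 0.0, -1.0]]
ft_force: [-0.8, 0.5, -0.9]
grip_width: 0.0561
```

Run:
```python
from h import *
s=env.observe(); p=s["position"]; print(s["time_s"],np.round(s["position"],4),np.array(s["tool_rot"]).round(4).tolist())
im,d=snap("wrist","w14.png")
rims("wrist",d,[(p[0],p[1])],p[2]+.012,p[2]+.03,.0285)
rims("wrist",d,[(.503,.172)],.087,.099,.034)
```

```text
31.1 [0.5044 0.1735 0.212 ] [[-0.9992, 0.0392, 0.0033], [0.0392, 0.9992, 0.0003], [-0.0033, 0.0005, -1.0]]
wrist (np.float64(0.5044428137221222), np.float64(0.173514335517594)) mec [497.4 173.6] 45.7 fit [0.5022 0.1729] e 0.24 8931 bins 36 z95 0.2384
wrist (0.503, 0.172) mec [502.  172.8] 33.2 fit [0.5034 0.1728] e 0.23 960 bins 22 z95 0.0959
```

Call:
step_arm --steps '[0.5, 0, 0, 0.08, 0, 0, 0, 0.5, 0, 0, 0.15, 0, 0, 0, 0.5, 0, 0, 0.2, 0, 0, 0, 0.5, 0, 0, 0.24, 0, 0, 0, 0.5, 0, 0, 0.26, 0, 0, 0, 0.5, 0, 0, 0.26, 0, 0, 0, 0.5, 0, 0, 0.26, 0, 0, 0]'

```text
time_s: 31.85
position: [0.5041, 0.1737, 0.133]
tool_rot: [[-0.999, 0.039, 0.001], [0.039, 0.999, 0.0], [-0.001, 0.0, -1.0]]
ft_force: [0.5, 0.0, -2.0]
grip_width: 0.0565
```

```bash
cat > f.py <<'E'
from h import *
for i in range(3):
    snap("side"); s=env.observe(); print(s["time_s"],np.round(s["position"],4),np.round(s["ft_force"],2),np.round(s["wrist_torque"],3))
E
python3 f.py
```

```text
31.9 [0.504  0.1737 0.133 ] [-0.33 -0.35 -1.54] [-0.107 -0.086 -0.044]
31.95 [0.504  0.1737 0.133 ] [-0.12 -0.53 -0.99] [-0.061 -0.059 -0.031]
32.0 [0.504  0.1737 0.1329] [ 0.71  0.27 -1.39] [-0.126 -0.033 -0.009]
```

Call:
step_arm --steps '[0.5, 0, 0, 0.005, 0, 0, 0, 0.5, 0, 0, 0.01, 0, 0, 0, 0.5, 0, 0, 0.015, 0, 0, 0, 0.5, 0, 0, 0.015, 0, 0, 0]'

```text
time_s: 32.4
position: [0.5039, 0.1735, 0.1276]
tool_rot: [[-0.999, 0.039, 0.0], [0.039, 0.999, -0.0], [-0.0, -0.0, -1.0]]
ft_force: [1.8, -2.1, -1.7]
grip_width: 0.0558
```

```bash
python3 f.py
```

```text
32.45 [0.5039 0.1736 0.1276] [ 2.1  -1.36 -1.14] [-0.495 -0.378  0.046]
32.5 [0.5038 0.1736 0.1277] [ 1.34 -1.   -1.34] [-0.53  -0.397  0.026]
32.55 [0.5038 0.1736 0.1277] [ 2.03 -2.19 -0.32] [-0.49  -0.432  0.021]
```

Call:
step_arm --steps '[0.5, -0.002, -0.002, 0, 0, 0, 0, 0.5, -0.002, -0.002, 0.002, 0, 0, 0, 0.5, -0.002, -0.002, 0.002, 0, 0, 0]'

```text
time_s: 32.85
position: [0.5042, 0.1733, 0.1271]
tool_rot: [[-0.999, 0.039, -0.0], [0.039, 0.999, 0.001], [0.0, 0.001, -1.0]]
ft_force: [1.1, 0.9, -0.7]
grip_width: 0.0565
```

```bash
python3 f.py
```

```text
32.9 [0.5042 0.1733 0.1271] [ 1.58  0.72 -1.45] [ 0.19  -0.286  0.003]
32.95 [0.5042 0.1733 0.1271] [ 0.68  0.97 -0.35] [ 0.189 -0.287 -0.052]
33.0 [0.5042 0.1733 0.1271] [ 1.61  0.81 -1.39] [ 0.248 -0.339  0.042]
```

Call:
step_arm --steps '[0.5, -0.001, 0.0005, 0.001, 0, 0, 0, 0.5, -0.001, 0.0005, 0.0025, 0, 0, 0, 0.5, -0.001, 0.0005, 0.0025, 0, 0, 0]'

```text
time_s: 33.3
position: [0.5045, 0.1732, 0.1263]
tool_rot: [[-0.999, 0.039, -0.0], [0.039, 0.999, 0.0], [0.0, -0.0, -1.0]]
ft_force: [1.8, 1.2, -0.5]
grip_width: 0.0567
```

```bash
python3 f.py
```

```text
33.35 [0.5045 0.1732 0.1263] [ 0.79  1.81 -1.14] [ 0.188 -0.213 -0.002]
33.4 [0.5045 0.1732 0.1264] [ 0.08  0.55 -0.96] [ 0.168 -0.213 -0.012]
33.45 [0.5045 0.1732 0.1264] [ 1.62  1.08 -0.97] [ 0.152 -0.185 -0.011]
```

Call:
step_arm --steps '[0.5, -0.0005, 0.0005, 0.001, 0, 0, 0, 0.5, -0.0005, 0.0005, 0.0025, 0, 0, 0, 0.5, -0.0005, 0.0005, 0.0025, 0, 0, 0]'

```text
time_s: 33.75
position: [0.5048, 0.1733, 0.1258]
tool_rot: [[-0.999, 0.039, 0.0], [0.039, 0.999, -0.0], [-0.0, -0.0, -1.0]]
ft_force: [0.3, -0.2, 2.0]
grip_width: 0.0561
```

```bash
python3 f.py
```

```text
33.8 [0.5048 0.1733 0.1258] [0.48 0.58 2.4 ] [-0.06  -0.1   -0.025]
33.85 [0.5048 0.1733 0.1258] [1.37 0.84 2.59] [-0.066 -0.107 -0.023]
33.9 [0.5048 0.1733 0.1258] [ 0.68 -0.11  4.32] [-0.125 -0.092 -0.01 ]
```

Call:
step_arm --steps '[0.5, 0, 0, -0.0013, 0, 0, 0, 0.5, 0, 0, -0.0013, 0, 0, 0]'

```text
time_s: 34.1
position: [0.5047, 0.1733, 0.1258]
tool_rot: [[-0.999, 0.039, -0.0], [0.039, 0.999, -0.0], [0.0, -0.0, -1.0]]
ft_force: [1.6, -0.6, -0.6]
grip_width: 0.0563
```

Call:
step_arm --steps '[0.75, 0, 0, 0, 0, 0, 0, 1, 0, 0, 0, 0, 0, 0, 1, 0, 0, 0, 0, 0, 0, 1, 0, 0, -0.1, 0, 0, 0, 1, 0, 0, -0.25, 0, 0, 0, 1, 0, 0, -0.4, 0, 0, 0, 1, 0, 0, -0.55, 0, 0, 0, 1, 0, 0, -0.6, 0, 0, 0, 1, 0, 0, -0.6, 0, 0, 0]'

```text
time_s: 35.0
position: [0.5052, 0.1734, 0.3083]
tool_rot: [[-0.999, 0.039, 0.005], [0.039, 0.999, 0.001], [-0.005, 0.001, -1.0]]
ft_force: [0.2, 0.5, 0.4]
grip_width: 0.0854
```

Run:
```python
from h import *
s=env.observe(); print(s["time_s"],np.round(s["position"],4))
C=[(.4965,.031),(.6355,.0300),(.5045,.173)]
for n in("wrist","side","scene"):
    im,d=snap(n,n+"_d.png")
    rims(n,d,C,.133,.147,.0285); rims(n,d,C+[(.640,.16)],.087,.099,.034)
    for c in C: seat(n,d,np.array(c))
```

```text
35.0 [0.5052 0.1734 0.3083]
wrist (0.4965, 0.031) mec [494.6  28.9] 29.0 fit [0.4943 0.0288] e 0.26 2099 bins 36 z95 0.1461
wrist (0.6355, 0.03) few 3
wrist (0.5045, 0.173) mec [501.6 172.7] 28.5 fit [0.5015 0.1728] e 0.35 1924 bins 36 z95 0.146
wrist (0.4965, 0.031) mec [493.9  28.8] 33.4 fit [0.4946 0.0277] e 0.52 556 bins 23 z95 0.096
wrist (0.6355, 0.03) mec [632.5  30.3] 33.2 fit [0.6339 0.0289] e 0.43 220 bins 16 z95 0.0939
wrist (0.5045, 0.173) mec [499.9 172.8] 33.2 fit [0.5024 0.1727] e 0.3 395 bins 20 z95 0.0943
wrist (0.64, 0.16) mec [638.6 160.5] 33.8 fit [0.6385 0.1605] e 0.73 772 bins 36 z95 0.0935
wrist pot z 0.1407 tilt deg [0.56 0.76] bins 24
wrist cover z 0.0935 tilt deg [-0.76  0.12] bins 16
pot few
wrist cover z 0.0932 tilt deg [-0.1  -0.16] bins 11
wrist pot z 0.1409 tilt deg [0.54 0.13] bins 24
wrist cover z 0.0936 tilt deg [-0.69  0.06] bins 13
side (0.4965, 0.031) mec [496.  32.] 30.6 fit [0.4976 0.0323] e 0.75 264 bins 36 z95 0.1454
side (0.6355, 0.03) mec [635.7  32.4] 31.0 fit [0.6369 0.0331] e 0.75 261 bins 36 z95 0.1456
side (0.5045, 0.173) mec [504.  175
[... 984 characters left out ...]
215 bins 36 z95 0.1463
scene (0.4965, 0.031) mec [499.4  28.2] 33.1 fit [0.4964 0.0277] e 0.92 94 bins 22 z95 0.0984
scene (0.6355, 0.03) mec [637.7  29.4] 33.9 fit [0.6355 0.029 ] e 0.95 108 bins 23 z95 0.0982
scene (0.5045, 0.173) mec [505.4 172. ] 33.4 fit [0.5034 0.1714] e 0.65 98 bins 22 z95 0.0986
scene (0.64, 0.16) mec [641.7 160.6] 34.4 fit [0.6418 0.1603] e 1.01 194 bins 36 z95 0.0983
scene pot z 0.1422 tilt deg [-1.65  2.19] bins 22
scene cover z 0.0967 tilt deg [-0.02 -0.92] bins 15
scene pot z 0.1432 tilt deg [-1.29  2.16] bins 24
scene cover z 0.0965 tilt deg [ 1.45 -0.86] bins 16
scene pot z 0.1434 tilt deg [0.44 0.67] bins 24
scene cover z 0.0976 tilt deg [-1.39 -0.22] bins 15
```

View pics/scene_d.png

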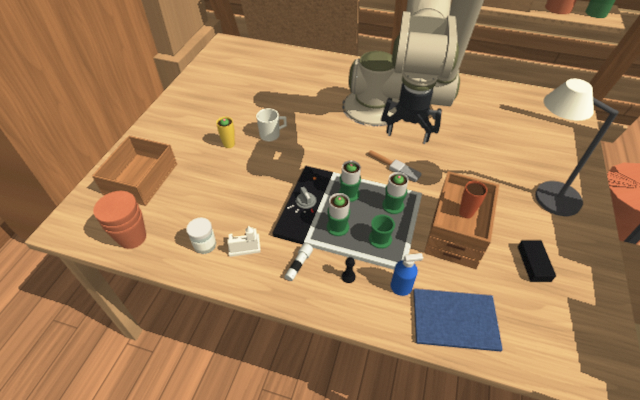

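View pics/wrist_d.png

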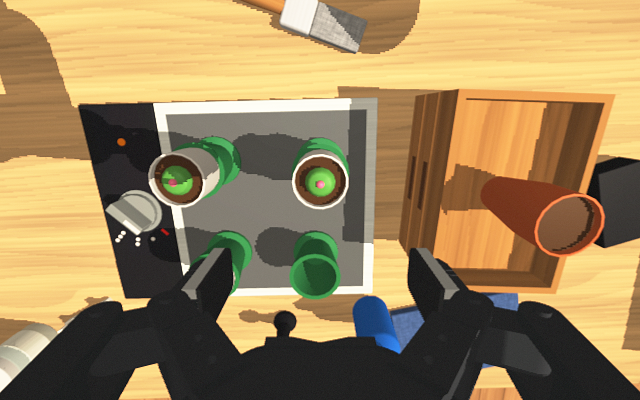

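Call:
step_arm --steps '[1, -0.234, -0.881, 0, 0, 0, 0, 1, -0.234, -0.881, 0, 0, 0, -0.2, 1, -0.234, -0.881, 0, 0, 0, -0.4, 0.5, -0.234, -0.881, 0, 0, 0, -0.6, 0.5, -0.234, -0.881, 0, 0, 0, -0.8, 0.5, -0.234, -0.881, 0, 0, 0, -0.991, 0.5, -0.234, -0.881, 0, 0, 0, -0.991, 0.5, -0.234, -0.881, 0, 0, 0, -0.991, 0.5, -0.234, -0.881, 0, 0, 0, -0.991]'

```text
time_s: 36.05
position: [0.5643, -0.093, 0.3049]
tool_rot: [[-0.74, -0.673, -0.002], [-0.673, 0.74, 0.001], [0.001, 0.002, -1.0]]
ft_force: [0.4, 0.3, 0.2]
grip_width: 0.0425
```

Run:
```python
from h import *
s=env.observe(); print(s["time_s"],np.round(s["position"],4),np.round(s["q"],1),np.array(s["tool_rot"]).round(3).tolist())
im,d=snap("wrist","w15.png"); P=cloud("wrist",d)
m=(P[...,2]>.054)&(P[...,2]<.068)&(np.hypot(P[...,0]-.565,P[...,1]+.095)<.04); p=P[m]
print(m.sum(), p.mean(0), cv2.minAreaRect((p[:,:2]*1000).astype(np.float32)))
```

```text
36.05 [ 0.5643 -0.093   0.3049] [ -21.2   22.3   64.2    0.    93.6 -153.5] [[-0.74, -0.673, -0.002], [-0.673, 0.74, 0.001], [0.001, 0.002, -1.0]]
452 [ 0.56407237 -0.09473373  0.0604797 ] ((564.6950073242188, -94.29183197021484), (52.091556549072266, 12.921490669250488), 42.45140075683594)
```

View pics/w15.png

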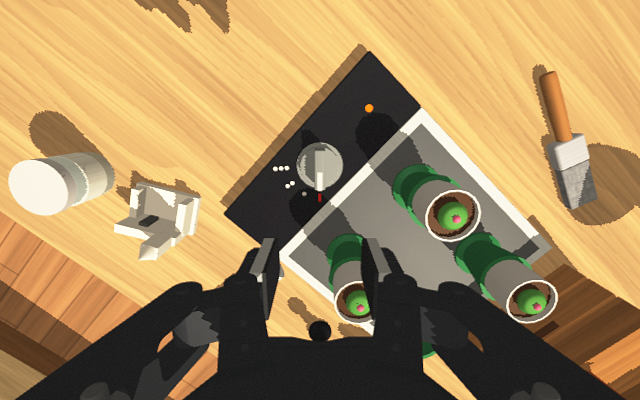

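Call:
step_arm --steps '[0.5, 0, 0, 0.16, 0, 0, 0, 0.5, 0, 0, 0.32, 0, 0, 0, 0.5, 0, 0, 0.48, 0, 0, 0, 0.5, 0, 0, 0.62, 0, 0, 0, 0.5, 0, 0, 0.75, 0, 0, 0, 0.5, 0, 0, 0.827, 0, 0, 0, 0.5, 0, 0, 0.827, 0, 0, 0, 0, 0, 0, 0.827, 0, 0, 0, 0, 0, 0, 0.827, 0, 0, 0, 0, 0, 0, 0.827, 0, 0, 0]'

```text
time_s: 37.1
position: [0.565, -0.0929, 0.0598]
tool_rot: [[-0.739, -0.674, 0.002], [-0.674, 0.739, 0.0], [-0.002, -0.001, -1.0]]
ft_force: [-2.7, 4.8, 6.4]
grip_width: 0.0131
```

Call:
step_arm --steps '[0, 0, 0, 0, 0, 0, 0, 0, 0, 0, 0, 0, 0, 0.15, 0, 0, 0, 0, 0, 0, 0.3, 0, 0, 0, 0, 0, 0, 0.45, 0, 0, 0, 0, 0, 0, 0.6, 0, 0, 0, 0, 0, 0, 0.75, 0, 0, 0, 0, 0, 0, 0.9]'

```text
time_s: 37.8
position: [0.5651, -0.0936, 0.0598]
tool_rot: [[-1.0, -0.028, 0.003], [-0.028, 1.0, -0.001], [-0.003, -0.001, -1.0]]
ft_force: [-1.4, 1.5, 5.9]
grip_width: 0.0135
```

Call:
step_arm --steps '[0, 0, 0, 0, 0, 0, 0.15, 0, 0, 0, 0, 0, 0, 0.3, 0, 0, 0, 0, 0, 0, 0.373, 0, 0, 0, 0, 0, 0, 0.373, 0, 0, 0, 0, 0, 0, 0.373]'

```text
time_s: 38.3
position: [0.5651, -0.0939, 0.0598]
tool_rot: [[-0.966, 0.257, 0.002], [0.257, 0.966, -0.002], [-0.003, -0.001, -1.0]]
ft_force: [-3.0, -0.2, 5.7]
grip_width: 0.0133
```

Call:
step_arm --steps '[0.6, 0, 0, 0, 0, 0, 0, 0.6, 0, 0, 0, 0, 0, 0, 0.6, 0, 0, -0.12, 0, 0, 0, 0.6, 0, 0, -0.28, 0, 0, 0, 0.6, 0.1, 0.1, -0.44, 0, 0, 0, 0.6, 0.2, 0.2, -0.6, 0, 0, 0, 0.6, 0.2, 0.3, -0.8, 0, 0, 0, 0.6, 0.2, 0.3, -0.85, 0, 0, 0, 0.6, 0.2, 0.3, -0.85, 0, 0, 0]'

```text
time_s: 39.2
position: [0.5306, 0.0106, 0.319]
tool_rot: [[-0.967, 0.255, 0.011], [0.255, 0.967, -0.002], [-0.011, 0.001, -1.0]]
ft_force: [0.5, 0.4, 0.2]
grip_width: 0.0511
```

Run:
```python
from h import *
s=env.observe(); print(s["time_s"],np.round(s["position"],4))
im,d=snap("wrist","w16.png"); P=cloud("wrist",d)
m=(P[...,2]>.054)&(P[...,2]<.068)&(np.hypot(P[...,0]-.565,P[...,1]+.095)<.04); p=P[m]
print(m.sum(), cv2.minAreaRect((p[:,:2]*1000).astype(np.float32)))
C=[(.4965,.031),(.6355,.0300),(.5045,.173)]
for n in("wrist","side","scene"):
    im,d=snap(n,n+"_e.png")
    for c in C: seat(n,d,np.array(c))
    rims(n,d,C,.133,.147,.0285)
    rims(n,d,C,.087,.099,.034)
    rims(n,d,[(.535,.38)],.19,.21,.0285)
```

```text
39.2 [0.5306 0.0106 0.319 ]
379 ((562.46337890625, -94.35718536376953), (14.295079231262207, 51.49685287475586), 74.30812072753906)
wrist pot z 0.1397 tilt deg [3.31 4.35] bins 22
wrist cover z 0.0931 tilt deg [-0.79  0.33] bins 12
wrist pot z 0.139 tilt deg [ 0.47 -3.91] bins 16
wrist cover z 0.091 tilt deg [-13.24  -1.55] bins 13
wrist pot z 0.1405 tilt deg [ 0.37 -0.36] bins 24
wrist cover z 0.0935 tilt deg [-1.8  -1.97] bins 15
wrist (0.4965, 0.031) mec [494.5  28.3] 28.5 fit [0.4942 0.0281] e 0.39 1811 bins 36 z95 0.1465
wrist (0.6355, 0.03) mec [633.1  28.1] 29.0 fit [0.6324 0.0264] e 2.57 935 bins 36 z95 0.1466
wrist (0.5045, 0.173) mec [501.5 172.4] 28.9 fit [0.5015 0.1723] e 0.18 2218 bins 36 z95 0.1463
wrist (0.4965, 0.031) mec [494.1  28.1] 33.4 fit [0.4952 0.028 ] e 0.34 323 bins 20 z95 0.094
wrist (0.6355, 0.03) mec [631.9  28.9] 33.2 fit [0.634  0.0294] e 0.3 422 bins 20 z95 0.0967
wrist (0.5045, 0.173) mec [501.3 172. ] 33.2 fit [0.5016 0.1731] e 0.38 586 bins 23 z95 0.095
wrist (0.535, 0.38) few 0
side pot z 0.1425 tilt deg [-0.16 -0.36] bins 24
side cover z 0.096 til
[... 1139 characters left out ...]
r z 0.0968 tilt deg [-0.84 -0.88] bins 15
scene (0.4965, 0.031) mec [496.4  30.8] 32.0 fit [0.4977 0.0282] e 1.26 197 bins 36 z95 0.1457
scene (0.6355, 0.03) mec [636.7  28.7] 30.2 fit [0.6367 0.0292] e 0.92 243 bins 36 z95 0.1458
scene (0.5045, 0.173) mec [503.6 172.8] 30.7 fit [0.5046 0.1717] e 1.09 211 bins 36 z95 0.1453
scene (0.4965, 0.031) mec [498.9  28.4] 33.7 fit [0.4967 0.0275] e 0.99 94 bins 22 z95 0.0985
scene (0.6355, 0.03) mec [637.2  28.5] 33.9 fit [0.6355 0.0289] e 1.23 102 bins 22 z95 0.0984
scene (0.5045, 0.173) mec [506.4 172.1] 33.5 fit [0.5032 0.1724] e 0.96 98 bins 22 z95 0.0984
scene (0.535, 0.38) mec [536.  380.6] 30.8 fit [0.5363 0.3792] e 0.65 336 bins 36 z95 0.2044
```

View pics/w16.png

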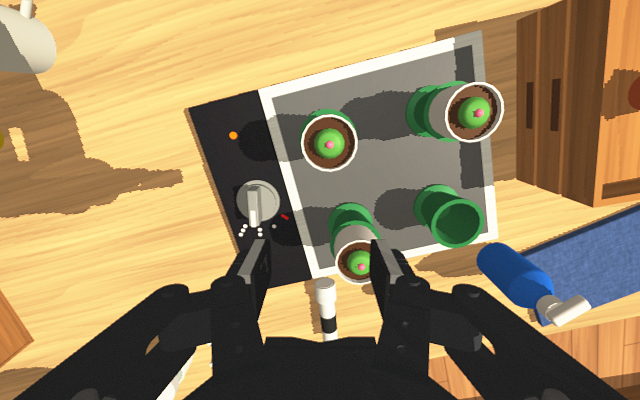

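View pics/side_e.png

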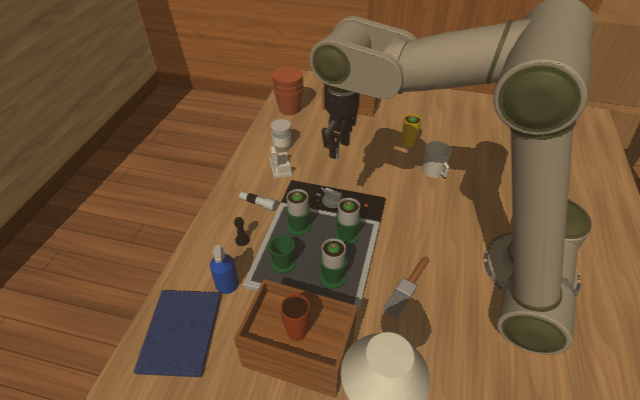

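The dial pointer at (254,215) lies on the two-dot mark (260,231). All three pots sit straight, the fourth cover is empty, and the brown pot stands in the tray. I'm handing in.

```bash
python3 -c "
from h import *
print(close_job())"
```

```text
the job is handed in; nothing more can be done
None
```

I've handed the job in with everything done in the order asked, at about 40 s of the 210 s limit; no verdict was reported.

- **Dial off:** It started on the two-dot mark, so I turned it to the red line before moving any pot.
- **Brown pot:** I lifted it out of its cover and stood it near the centre of the top tray.
- **White pots:** Only three were there. I lowered each into its own cover until the wrist force showed light contact, and it never read more than about 4 N upward. The yellow look-alike wasn't touched.
- **Dial on:** I turned it to the two-dot mark, and the last picture shows the pointer there.

**Last checks:**
- The white pots' rims stand 45–48 mm above the cover rims, against 47 mm expected.
- Pot and cover centres agree within about 2 mm.
- The brown pot is upright.
- The queen and flashlight look unmoved in the pictures, and the fourth cover stands empty.

**Uncertain or in disagreement:**
- The tilt readings from depth were noisy, mostly 0–3° with a few higher. The cameras disagreed with each other, so that the pots sit straight rests on rim heights and centres.
- The cameras' absolute positions differ by 2–5 mm.
- I saw no cover knocked aside.

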